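Clamp a choke carrier in its nest and load it

TASK

Set the empty five-cell carrier squarely on the two raised rails of the loading nest, its solid lug at the clamp end, and swing the toggle clamp over centre so that its pad locks down on the lug. While it stays clamped, stand every choke can that is on the bench upright in a cell of the carrier, one per cell and right down on the floor, then swing the clamp fully back open and leave the loaded carrier on the nest. Do not shift the circuit board, the meter or the solder spool.

Things in the scene. Friction and masses are not known exactly. Their poses are not given: they have to be found in the camera images.
- carrier: Black carrier, loose, 0.35 kg: 308 mm long (x), 58 wide (y), walls 4 thick, 38 high. Five cells 50 x 50 mm in a row, centres at x = -125, -71, -17, 37, 91 mm, floor 5 mm above the underside; a solid lug at the +x end. Origin: middle of the underside, z up. Starts flat on the bench; can be gripped across its 58 mm width near x = 0.
- carrier_lug (a point): Centre of the flat top of the carrier's solid lug, 137 mm along carrier x, 30 mm above its underside. The lug reaches from x = 120 to 154 mm.
- nest: Fixed grey loading nest; base plate 420 x 110 x 10 mm (x = -160 to 260 mm). Two aluminium cross rails, 24 mm wide, at x = -125 and 130 mm, tops 45 mm above the bench; an ear 8 mm high at both ends of each, 74 mm apart inside, so the carrier has 8 mm to spare each side. Toggle clamp at the +x end. Origin on the bench, x towards the clamp, z up.
- nest_seat (a point): Where the carrier's origin belongs: midway between the ears, at the height of the rail tops (45 mm above the bench), axes as the nest's, the carrier's x along nest x.
- clamp (a joint): Clamp angle, rad; arm and handle are one rigid L. 0: arm level towards nest -x, pad on the lug of a seated carrier, handle standing up, leaning 0.25 rad to nest +x. 1.6: open stop, arm upright, handle lying back to nest +x. A spring drives it from the centre (0.75) to either end, about 0.5 N m there: push it past centre and it snaps home. Empty nest: goes on to -0.12. Starts open.
- clamp_pivot (a point): Clamp pivot, a level axis along nest y, at nest x = 212 mm, y = 0, 95 mm above the bench (fixed).
- clamp_pad (a point): Centre of the underside of the clamp arm's rubber pad (20 mm across), 75 mm along the arm from the pivot.
- clamp_arm_end (a point): Middle of the far end of the clamp arm, a steel bar 18 mm wide and 12 mm thick, 88 mm from the pivot. Open, it stands upright above the pivot; pushing it towards nest -x (5 to 8 N) closes the clamp.
- clamp_handle_end (a point): Far end of the round clamp handle (black grip 20 mm thick), 110 mm from the pivot. Shut, it stands up; pushing it towards nest +x (5 to 8 N) opens the clamp.
- board: Bystander: green circuit board lying on the bench, 190 x 150 x 12 mm. Origin under its centre.
- meter: Bystander: yellow hand meter lying on the bench, 150 x 75 x 40 mm. Origin under its centre.
- spool: Bystander: grey solder spool standing on end, 60 mm across, 50 mm high. Origin under its centre.
- can1: Potted choke: aluminium can with a grey sleeve, 42 mm across, 85 mm high (two 5 mm terminals on top), about 0.2 kg with its heavy core at the foot, standing on the bench. Origin at the centre of its underside, z up. May be absent.
- can2: Potted choke: aluminium can with a grey sleeve, 42 mm across, 85 mm high (two 5 mm terminals on top), about 0.2 kg with its heavy core at the foot, standing on the bench. Origin at the centre of its underside, z up. May be absent.
- can3: Potted choke: aluminium can with a grey sleeve, 42 mm across, 85 mm high (two 5 mm terminals on top), about 0.2 kg with its heavy core at the foot, standing on the bench. Origin at the centre of its underside, z up. May be absent.
- can4: Potted choke: aluminium can with a grey sleeve, 42 mm across, 85 mm high (two 5 mm terminals on top), about 0.2 kg with its heavy core at the foot, standing on the bench. Origin at the centre of its underside, z up. May be absent.
- can5: Potted choke: aluminium can with a grey sleeve, 42 mm across, 85 mm high (two 5 mm terminals on top), about 0.2 kg with its heavy core at the foot, standing on the bench. Origin at the centre of its underside, z up. May be absent.

How it is judged:
On the way, in this order (a step that is already met when the one before it is completed fails the run):
1. the empty carrier rests squarely on the nest rails, lug at the clamp end, clamp still open (x of carrier in the frame of nest_seat between -0.018 and 0.018 m and y of carrier in the frame of nest_seat between -0.011 and 0.011 m and z of carrier in the frame of nest_seat between -0.003 and 0.004 m and angle between carrier's own z axis and vertical below 0.04 rad and angle between the x axis of carrier and the x axis of nest, either way round below 0.1 rad and x of carrier_lug in the frame of nest above 0.1 m and value of joint clamp above 1 rad and linear speed of carrier below 0.02 m/s and contact force between the fingers and carrier below 0.3 N), for 0.2 s.
2. the clamp is swung over centre and its pad is down on the lug, with no can in the carrier yet (x of carrier in the frame of nest_seat between -0.018 and 0.018 m and y of carrier in the frame of nest_seat between -0.011 and 0.011 m and z of carrier in the frame of nest_seat between -0.003 and 0.004 m and angle between carrier's own z axis and vertical below 0.04 rad and angle between the x axis of carrier and the x axis of nest, either way round below 0.1 rad and x of carrier_lug in the frame of nest above 0.1 m and value of joint clamp between -0.06 and 0.1 rad and x of clamp_pad in the frame of carrier between 0.118 and 0.156 m and height (world z) of each of can1, can2, can3, can4, can5 below 0.03 m), for 0.2 s.
3. every can present stands in a cell of its own, with the carrier still clamped (x of carrier in the frame of nest_seat between -0.018 and 0.018 m and y of carrier in the frame of nest_seat between -0.011 and 0.011 m and z of carrier in the frame of nest_seat between -0.003 and 0.004 m and angle between carrier's own z axis and vertical below 0.04 rad and angle between the x axis of carrier and the x axis of nest, either way round below 0.1 rad and x of carrier_lug in the frame of nest above 0.1 m and value of joint clamp between -0.06 and 0.1 rad and x of clamp_pad in the frame of carrier between 0.118 and 0.156 m and x of can1 in the frame of carrier between -0.155 and 0.121 m and y of can1 in the frame of carrier between -0.007 and 0.007 m and z of can1 in the frame of carrier between 0.001 and 0.009 m and angle between each of can1, can2, can3, can4, can5's own z axis and vertical below 0.1 rad and linear speed of each of can1, can2, can3, can4, can5 below 0.03 m/s and x of can2 in the frame of carrier between -0.155 and 0.121 m and y of can2 in the frame of carrier between -0.007 and 0.007 m and z of can2 in the frame of carrier between 0.001 and 0.009 m and x of can3 in the frame of carrier between -0.155 and 0.121 m and y of can3 in the frame of carrier between -0.007 and 0.007 m and z of can3 in the frame of carrier between 0.001 and 0.009 m and x of can4 in the frame of carrier between -0.155 and 0.121 m and y of can4 in the frame of carrier between -0.007 and 0.007 m and z of can4 in the frame of carrier between 0.001 and 0.009 m and x of can5 in the frame of carrier between -0.155 and 0.121 m and y of can5 in the frame of carrier between -0.007 and 0.007 m and z of can5 in the frame of carrier between 0.001 and 0.009 m), for 0.2 s.
4. the clamp is swung fully back open (value of joint clamp above 1.4 rad), for 0.2 s.
At the end, for the whole second after the job is handed in: Carrier level on the nest rails within 18 mm along and 11 mm across the nest and 0.1 rad of its axis, lug at the clamp end; every can present upright (within 0.1 rad) and right down on the floor of a cell, one per cell; clamp open beyond 1.4 rad; all at rest and released (x of carrier in the frame of nest_seat between -0.018 and 0.018 m and y of carrier in the frame of nest_seat between -0.011 and 0.011 m and z of carrier in the frame of nest_seat between -0.003 and 0.004 m and angle between carrier's own z axis and vertical below 0.04 rad and angle between the x axis of carrier and the x axis of nest, either way round below 0.1 rad and x of carrier_lug in the frame of nest above 0.1 m and x of can1 in the frame of carrier between -0.155 and 0.121 m and y of can1 in the frame of carrier between -0.007 and 0.007 m and z of can1 in the frame of carrier between 0.001 and 0.009 m and angle between each of can1, can2, can3, can4, can5's own z axis and vertical below 0.1 rad and linear speed of each of can1, can2, can3, can4, can5 below 0.03 m/s and x of can2 in the frame of carrier between -0.155 and 0.121 m and y of can2 in the frame of carrier between -0.007 and 0.007 m and z of can2 in the frame of carrier between 0.001 and 0.009 m and x of can3 in the frame of carrier between -0.155 and 0.121 m and y of can3 in the frame of carrier between -0.007 and 0.007 m and z of can3 in the frame of carrier between 0.001 and 0.009 m and x of can4 in the frame of carrier between -0.155 and 0.121 m and y of can4 in the frame of carrier between -0.007 and 0.007 m and z of can4 in the frame of carrier between 0.001 and 0.009 m and x of can5 in the frame of carrier between -0.155 and 0.121 m and y of can5 in the frame of carrier between -0.007 and 0.007 m and z of can5 in the frame of carrier between 0.001 and 0.009 m and value of joint clamp above 1.4 rad and linear speed of carrier below 0.02 m/s); the robot touches nothing.
It fails at once if a bystander (board) is shifted by more than 30 mm (distance of board from where it was at the start of the episode above 0.03 m).
It fails at once if a bystander (meter) is shifted by more than 30 mm (distance of meter from where it was at the start of the episode above 0.03 m).
It fails at once if a bystander (spool) is shifted by more than 30 mm (distance of spool from where it was at the start of the episode above 0.03 m).
Of can1, can2, can3, can4, can5 only 3 to 5 are there at a start; the rules pass over those that are not, and their reading is None.
At some moment in a run one of can1, can2, can3, can4, can5 may be knocked a few centimetres aside while the robot is not near it.
It also fails if it takes over 210 s, if anything falls off the work surface, if the arm or the gripper's body presses on something with over 40 N, if the wrist force passes 120 N, or if a joint passes its speed limit or range.

ROBOT

A 7-joint arm with a two-finger parallel gripper is mounted at the origin on the work surface. World frame = base frame: x ahead of the robot, y to its left, z up, the work surface at z = 0. Lengths are in m, angles in rad, forces in N, time in s.
With the tool pointing down it reaches from about 0.425 to 0.925 m from the base axis. Payload 6.8 kg.
Tool frame: the origin (TCP) lies midway between the tips of the shut fingers; the grasp point (between the pads) lies 19 mm behind it (bot.hold_point_z is the distance from the TCP to the grasp point, in m); z points along the fingers, y is the line along which they close (so a half turn about z gives the same grasp; the last joint's range is limited). The gripper opens to 85 mm and grips with 20 to 120 N. Pads are 22 mm wide; open, the fingers measure 114 mm over their backs; the gripper's body (76 mm by 85 mm) begins 54 mm behind the grasp point. The pads swing forward as they close: fully open they stand 13 mm farther back than shut.
Start: joints at [1.031, 0.477, 0.022, 1.555, -0.011, 1.109, -0.083], TCP at [0.283, -0.613, 0.231] pointing down, gripper open.
Joint ranges: [-2.96, 2.96], [-0.34, 2.1], [-1.41, 1.46], [0.24, 2.44], [-1.37, 4.51], [0.17, 1.92], [-2.96, 2.96]. Speed limits (rad/s): [2.39, 2.39, 3.14, 3.14, 3.14, 3.14, 3.14].

INTERFACE

Orientations are given as a unit quaternion [w, x, y, z].
In Python, from station import bot gives the robot as it stands. The module is installed in compiled form; this text tells all that it offers.
- The arm moves only by the tool step_arm, never from a script. Its argument "increments" is a list that holds one entry, the list of rows, each a list of 7 numbers: the opening, from -1 (shut) to 1 (fully open), then the shift along the tool's x, y, z in mm, then the turn, a rotation vector about the tool's x, y, z in degrees. In form: [[[grip, x, y, z, ax, ay, az], ...]]. A call has 1 to 10 rows; each row is the pose to reach, as a shift and turn from the pose commanded when the call began, along the tool's axes at that moment; what a row does not reach only later rows make up. A row lasts 1/12 s, in which the tool goes at most 41.7 mm and 7.16 degrees, less where a joint would pass 70% of its speed; a pose out of reach is approached as far as the arm can. A call with a gripper value outside its range is refused whole. The fingers move at their own pace and stop on an object; "force" is the grip in N (left out, the last holds). Time passes only in rows, so rows that repeat a pose let the fingers close. It gives the time, the measured TCP pose, the force, the opening and the grip force at its end, in the units of the state.
- bot.get_obs(): the state, without advancing time (a new reading comes with each control period).
- bot.read_camera(name): name is "scene" or "side" or "wrist"; returns a dict with "image" (400x640x3 uint8, red, green, blue), "camera_matrix" (3x3 intrinsics, pixels), "dist" ([k1, k2, p1, p2, k3] as OpenCV has them; the pictures are not rectified), "R" (3x3) and "t" (3): a world point X has camera coordinates R X + t. Camera axes: x right, y down, z forward; pixel columns grow to the right and rows downward; lengths in m; the calibration is good to about 2 mm. A picture is of the moment at which its call begins. There is no depth.
- bot.hand_in(): hands the job in; it is judged then, once.
The state is a dict: "t": time; "q": joint angles; "joint_vel": joint speeds; "joint_torque": joint torques, N m; "eef_pos": TCP position; "tool_rot": TCP orientation; "contact_force": force on the tool from outside, world axes, zero at the start; "torque": the same for the moment, N m; "gripper_width": opening from 0.0 (shut) to 1.0 (fully open); "grasp_force": force on a finger pad.
Only numpy, scipy, OpenCV 4.12 (cv2) and the standard library are available. Lean on these libraries where they do the work, as an engineer would, in place of code of your own. Each camera call takes 0.05 s, during which the arm holds its last target. There are 200 camera calls.

## Working session

There is one attempt and no reset: what is moved stays moved. The work goes in short steps, Python scripts to look and compute and a tool call to move; the robot and the scene stay as the last step left them, time stands still between calls to the robot, and variables do not carry over. Pictures are saved under pics/ and viewed, at most 14 in all, crops included, and the job is handed in when it is done.

Besides the shell and the picture viewer there is one more tool, called after "Emit:" as name([rows], argument=value, ...), one row to a line, values as JSON. step_arm: Moves the arm, as the interface text tells. Its arguments: {"type":"object","properties":{"increments":{"type":"array"},"force":{"type":"number"}},"required":["increments"]}

```bash
mkdir -p pics
python3 - <<'E'
from station import bot
import cv2,numpy as np
o=bot.get_obs()
print({k:np.round(v,3) for k,v in o.items()})
for n in("scene","side"):
    c=bot.read_camera(n); cv2.imwrite(f"pics/{n}0.png",c["image"][:,:,::-1])
    print(n,c["camera_matrix"],c["dist"],c["R"],c["t"],-c["R"].T@c["t"])
E
```

```text
{'t': np.float64(0.0), 'q': array([ 1.031,  0.478,  0.022,  1.556, -0.012,  1.109, -0.083]), 'joint_vel': array([-0.   , -0.   , -0.001,  0.001,  0.001, -0.001, -0.002]), 'joint_torque': array([-1.0000e-03, -5.9645e+01,  1.6070e+00, -2.8120e+01,  1.2000e-02,
        9.0000e-03,  0.0000e+00]), 'eef_pos': array([ 0.282, -0.613,  0.23 ]), 'tool_rot': array([-0.001,  0.977,  0.214, -0.   ]), 'contact_force': array([-0.108, -0.078,  0.216]), 'torque': array([ 0.038, -0.036, -0.045]), 'grasp_force': np.float64(0.0), 'gripper_width': np.float64(0.997)}
scene [[487.97923861   0.         314.65830149]
 [  0.         487.97923861 194.1429608 ]
 [  0.           0.           1.        ]] [-0.05210897  0.          0.          0.          0.        ] [[ 0.89013134  0.45570159 -0.00150202]
 [ 0.36076697 -0.70669964 -0.6086237 ]
 [-0.27841227  0.54121315 -0.79345758]] [-0.50033337 -0.14966526  1.76174927] [ 0.98984931 -0.83124755  1.30603198]
side [[471.50876943   0.         323.51230335]
 [  0.         471.50876943 202.20136626]
 [  0.           0.           1.        ]] [-0.05463458  0.          0.          0.          0.        ] [[-0.98901619 -0.14748945 -0.00968708]
 [-0.10352731  0.73801539 -0.66679486]
 [ 0.10549442 -0.65846803 -0.74517835]] [0.59620948 0.17351851 1.4686256 ] [0.45269293 0.92691828 1.21586478]
```

View pics/scene0.png

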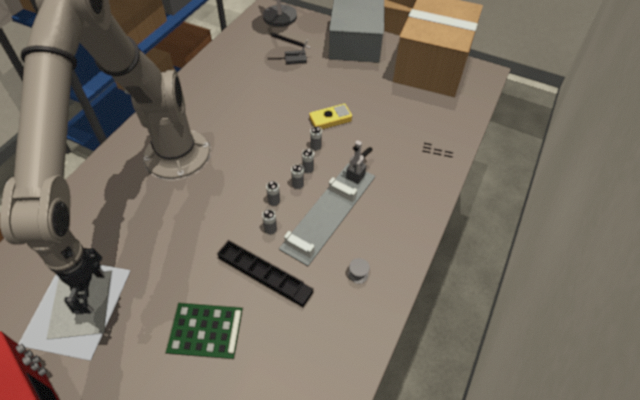

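View pics/side0.png

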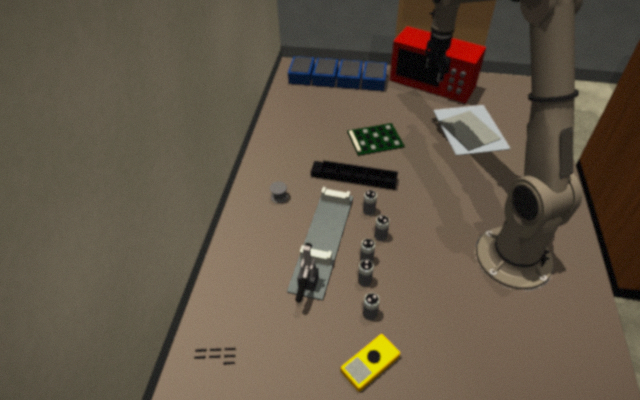

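Scene view: five cans at about (316,138), (308,159), (297,175), (273,192), (269,220). The carrier runs from (228,247) to (305,298). The nest runs from (300,245) to (355,180), with the clamp open at the far end. Next I'll zoom in.

```bash
cat > h.py <<'E'
import cv2,numpy as np
from station import bot
def cap(n):
    c=bot.read_camera(n); np.savez(f"{n}.npz",**c); return c
def load(n): return dict(np.load(f"{n}.npz"))
def ray(c,px):
    u=cv2.undistortPoints(np.float64(px).reshape(-1,1,2),c["camera_matrix"],c["dist"]).reshape(-1,2)
    d=np.c_[u,np.ones(len(u))]@c["R"]; return -c["R"].T@c["t"],d
def onz(c,px,z):
    o,d=ray(c,px); return o+d*((z-o[2])/d[:,2:3])
def proj(c,X):
    return cv2.projectPoints(np.float64(X).reshape(-1,1,3),cv2.Rodrigues(c["R"])[0],c["t"],c["camera_matrix"],c["dist"])[0].reshape(-1,2)
def crop(c,x0,y0,x1,y1,s,f):
    cv2.imwrite(f"pics/{f}.png",cv2.resize(c["image"][y0:y1,x0:x1,::-1],None,fx=s,fy=s,interpolation=cv2.INTER_CUBIC))
E
python3 - <<'E'
from h import *
c=cap("scene"); crop(c,205,110,405,310,3,"sc1")
c=cap("side"); crop(c,260,145,430,325,3.3,"sd1")
E
```

```text
(no output)
```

View pics/sc1.png

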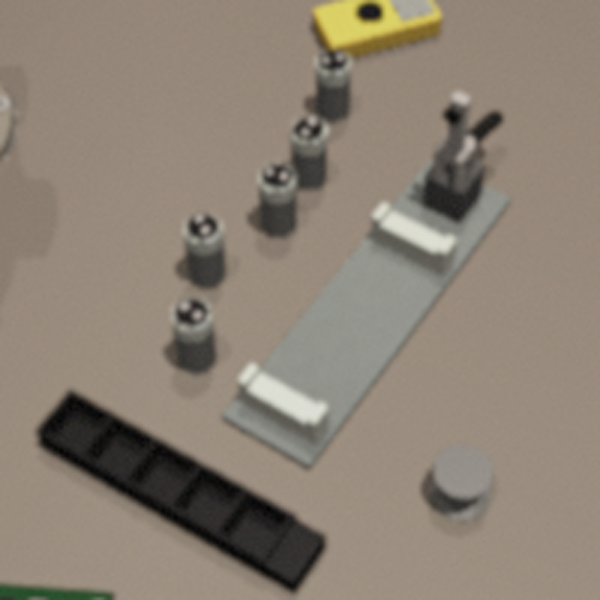

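View pics/sd1.png

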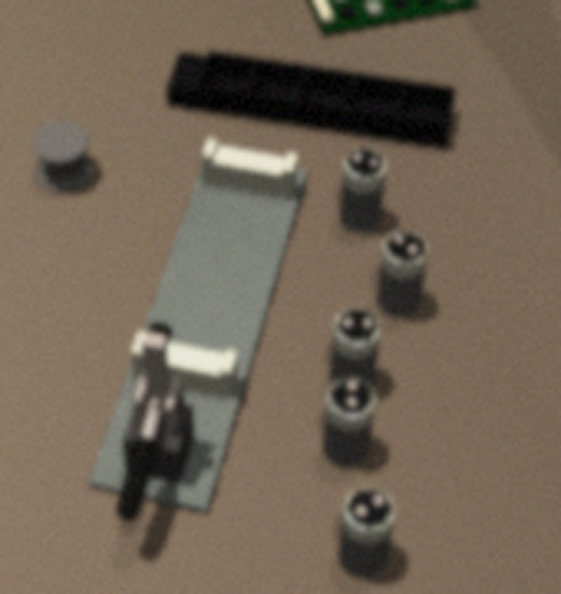

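Crop view: the carrier's lug is at its scene lower-right end (crop 310,550). The nest's clamp is at the top right (crop 460,130). The five can tops are clear in both views.

```bash
cat >> h.py <<'E'
def unc(px,x0,y0,s): return (np.float64(px)+.5)/s-.5+np.float64([x0,y0])
def tri(a,pa,b,pb):
    oa,da=ray(a,pa);ob,db=ray(b,pb);R=[];E=[]
    for x,y in zip(da,db):
        s=np.linalg.lstsq(np.c_[x,-y],ob-oa,rcond=None)[0]
        P,Q=oa+x*s[0],ob+y*s[1];R.append((P+Q)/2);E.append(np.linalg.norm(P-Q))
    return np.array(R),np.array(E)
E
python3 - <<'E'
from h import *
np.set_printoptions(precision=4,suppress=True)
a,b=load("scene"),load("side")
S=lambda p:unc(p,205,110,3); D=lambda p:unc(p,260,145,3.3)
print("cans sc",onz(a,S([[333,62],[310,129],[278,178],[203,226],[191,313]]),.085))
print("cans sd",onz(b,D([[368,508],[350,396],[357,325],[405,246],[364,162]]),.085))
print("plate sc",onz(a,S([[228,415],[308,463],[510,200]]),.01))
print("plate sd",onz(b,D([[307,172],[92,485],[210,508]]),.01))
print("car sc top38", onz(a,S([[40,433],[70,392]]),.038), "lug30",onz(a,S([[325,540],[297,578]]),.03))
for n,c in(("a",a),("b",b)):
    im=c["image"].astype(int); hsv=cv2.cvtColor(c["image"],cv2.COLOR_RGB2HSV)
    m=((hsv[...,2]>175)&(hsv[...,1]<50)).astype(np.uint8)
    m2=(hsv[...,2]<45).astype(np.uint8)
    for nm,k in(("white",m),("dark",m2)):
        N,L,st,ce=cv2.connectedComponentsWithStats(k)
        for i in range(1,N):
            x,y=ce[i]
            if st[i,4]>25 and 210<x<400 and 110<y<320: print(n,nm,st[i],ce[i])
E
```

```text
cans sc [[ 0.436   0.2544  0.085 ]
 [ 0.461   0.1484  0.085 ]
 [ 0.4633  0.0684  0.085 ]
 [ 0.4239 -0.0272  0.085 ]
 [ 0.47   -0.131   0.085 ]]
cans sd [[ 0.4322  0.2581  0.085 ]
 [ 0.4569  0.1493  0.085 ]
 [ 0.4575  0.0715  0.085 ]
 [ 0.4206 -0.0276  0.085 ]
 [ 0.4679 -0.1301  0.085 ]]
plate sc [[ 0.5371 -0.1816  0.01  ]
 [ 0.6365 -0.1939  0.01  ]
 [ 0.684   0.2156  0.01  ]]
plate sd [[ 0.527  -0.1776  0.01  ]
 [ 0.6762  0.2253  0.01  ]
 [ 0.5686  0.2333  0.01  ]]
car sc top38 [[ 0.3897 -0.2999  0.038 ]
 [ 0.3899 -0.2455  0.038 ]] lug30 [[ 0.6953 -0.2706  0.03  ]
 [ 0.6899 -0.3176  0.03  ]]
a white [329 177  28  17 185] [342.2108 186.1676]
a white [285 231  29  20 236] [298.572  241.3432]
a dark [347 171  13  12  94] [352.8298 176.3191]
a dark [ 219  242   93   64 1475] [259.8176 269.9864]
b white [322 187  28  11 156] [335.2692 192.5192]
b white [300 245   9   7  32] [303.1875 247.75  ]
b white [311 249  21   9 141] [320.3901 253.0993]
b dark [370 126  17  10  81] [378.8395 130.2469]
b dark [388 129  10  11  61] [392.082 134.459]
b dark [355 130   8  10  49] [358.4898 134.449 ]
b dark [364 134  10  11  57] [368.8947 138.6316]
b dark [375 138  10  11  56] [379.5536 142.9643]
b dark [386 141   6   8  30] [388.5667 144.2   ]
b dark [363 146   6   6  28] [365.1429 148.4643]
b dark [ 311  161   86   28 1452] [354.916  174.3685]
b dark [275 193  11   7  50] [280.42 196.44]
b dark [364 203  11  11  91] [369.3736 208.2418]
b dark [376 229  12  11  97] [381.2268 234.1237]
b dark [361 253  12   7  47] [366.9574 255.9574]
b dark [296 268  22  34 286] [306.3986 285.2098]
b dark [359 275  13  11 104] [365.1731 279.8077]
b dark [368 295   9   8  27] [372.4074 298.9259]
b dark [364 309  14  11 104] [370.2115 313.6346]
```

```bash
cat >> h.py <<'E'
from scipy.spatial.transform import Rotation as Ro
def down(yaw): 
    a=np.radians(yaw); c,s=np.cos(a),np.sin(a)
    return Ro.from_matrix(np.array([[c,s,0],[s,-c,0],[0,0,-1.]]))
def state():
    o=bot.get_obs(); R=Ro.from_quat(np.roll(o["tool_rot"],-1)); x=R.as_matrix()[:,0]
    return o,np.array(o["eef_pos"]),R,np.degrees(np.arctan2(x[1],x[0]))
def plan(*wps):
    """chain of (x,y,z,yaw) -> increments per call"""
    o,p,R,y=state(); print("t",round(float(o["t"]),2),"at",np.round(p,4),"yaw",round(y,2))
    for w in wps:
        T=down(w[3]); d=R.inv().apply(np.array(w[:3])-p)*1000; v=(R.inv()*T).as_rotvec(degrees=True)
        print(w,"->",np.round(d,1),np.round(v,2)); p,R=np.array(w[:3]),T
E
python3 -c "
from h import *
plan((.541,-.283,.30,-4))"
```

```text
t 0.2 at [ 0.2824 -0.6127  0.2307] yaw 24.74
(0.541, -0.283, 0.3, -4) -> [ 372.9 -191.3  -69.1] [-6.000e-02  2.000e-02  2.874e+01]
```

Emit:
step_arm([
  [[1, 373, -191, -69, 0, 0, 28.7], [1, 373, -191, -69, 0, 0, 28.7], [1, 373, -191, -69, 0, 0, 28.7], [1, 373, -191, -69, 0, 0, 28.7], [1, 373, -191, -69, 0, 0, 28.7], [1, 373, -191, -69, 0, 0, 28.7], [1, 373, -191, -69, 0, 0, 28.7], [1, 373, -191, -69, 0, 0, 28.7], [1, 373, -191, -69, 0, 0, 28.7], [1, 373, -191, -69, 0, 0, 28.7]],
])

```text
t: 1.03
eef_pos: [0.5364, -0.289, 0.2992]
tool_rot: [0.0, 0.999, -0.035, 0.0]
contact_force: [0.7, -0.9, -0.1]
gripper_width: 1.002
grasp_force: 0.0
```

```bash
python3 -c "
from h import *
plan((.541,-.283,.30,-4))
c=cap('wrist'); crop(c,0,0,640,400,1,'w1'); print(c['camera_matrix'],c['dist'],-c['R'].T@c['t'],c['R'])"
```

```text
t 1.03 at [ 0.5364 -0.289   0.2992] yaw -3.97
(0.541, -0.283, 0.3, -4) -> [ 4.2 -6.3 -0.8] [ 0.01 -0.    0.03]
[[280.59228619   0.         322.52202635]
 [  0.         280.59228619 198.79357704]
 [  0.           0.           1.        ]] [-0.00422206  0.          0.          0.          0.        ] [ 0.61816439 -0.29490643  0.44139561] [[-6.94418997e-02 -9.97585966e-01 -2.50887090e-04]
 [-9.45653834e-01  6.57468164e-02  3.18459076e-01]
 [-3.17673810e-01  2.23516555e-02 -9.47936577e-01]]
```

View pics/w1.png

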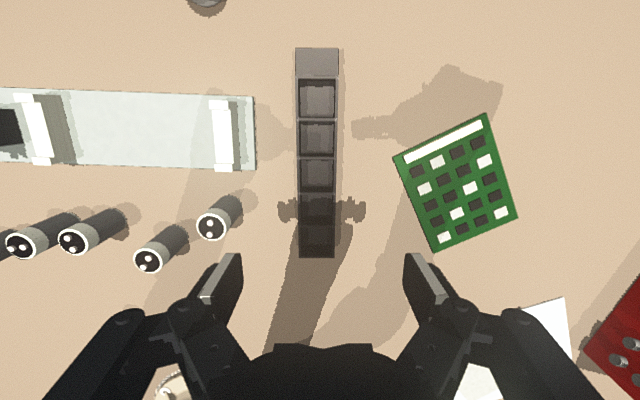

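The wrist view shows the carrier upright in the middle. Its lug end is at (317,48) and its tail end at (317,257). Nest plate corners are at (255,97) and (255,170), and the near rail is at (221,134). Can tops are at (213,226), (148,261), (74,240) and (20,244).

Run:
```python
from h import *
np.set_printoptions(precision=4,suppress=True)
a,b,c=load("scene"),load("side"),load("wrist")
print("lug",onz(c,[[295.5,48],[338,48]],.03),"tail",onz(c,[[299,257.5],[336,257.5]],.038))
print("plate",onz(c,[[255,97],[255,170.5]],.01))
print("rail ears",onz(c,[[213,101],[228,100],[217,171],[233,171]],.053))
print("rail2 ears",onz(c,[[22,95],[43,95]],.053))
print("cans",onz(c,[[213,226],[148,261],[74,240],[20,244]],.085))
def corners(X):return proj(c,X)
```

```text
lug [[ 0.6909 -0.2643  0.03  ]
 [ 0.687  -0.3199  0.03  ]] tail [[ 0.3848 -0.2401  0.038 ]
 [ 0.3807 -0.3003  0.038 ]]
plate [[ 0.6354 -0.1981  0.01  ]
 [ 0.5277 -0.1823  0.01  ]]
rail ears [[ 0.6326 -0.1521  0.053 ]
 [ 0.6325 -0.172   0.053 ]
 [ 0.5397 -0.1398  0.053 ]
 [ 0.5381 -0.1624  0.053 ]]
rail2 ears [[0.6578 0.0957 0.053 ]
 [0.6558 0.0681 0.053 ]]
cans [[ 0.4696 -0.1323  0.085 ]
 [ 0.4213 -0.0273  0.085 ]
 [ 0.4618  0.0686  0.085 ]
 [ 0.4608  0.1482  0.085 ]]
```

```bash
python3 -c "
from h import *
plan((.536,-.281,.06,-4.1),(.536,-.281,.005,-4.1),(.536,-.281,.22,-4.1),(.57,-.24,.23,40),(.602,-.03,.23,83.5))"
```

```text
t 1.08 at [ 0.5435 -0.2792  0.3005] yaw -3.27
(0.536, -0.281, 0.06, -4.1) -> [ -8.7   3.4 240.5] [-0.28 -0.31  0.83]
(0.536, -0.281, 0.005, -4.1) -> [ 0.  0. 55.] [0. 0. 0.]
(0.536, -0.281, 0.22, -4.1) -> [   0.    0. -215.] [0. 0. 0.]
(0.57, -0.24, 0.23, 40) -> [ 31.  -43.3 -10. ] [  0.    0.  -44.1]
(0.602, -0.03, 0.23, 83.5) -> [ 159.5 -140.3    0. ] [  0.    0.  -43.5]
```

Emit:
step_arm([
  [[1, -5, -2, 40, 0, 0, 0], [1, -5, -2, 80, 0, 0, 0], [1, -5, -2, 120, 0, 0, 0], [1, -5, -2, 160, 0, 0, 0], [1, -5, -2, 200, 0, 0, 0], [1, -5, -2, 225, 0, 0, 0], [1, -5, -2, 240, 0, 0, 0], [1, -5, -2, 240, 0, 0, 0], [1, -5, -2, 240, 0, 0, 0], [1, -5, -2, 240, 0, 0, 0]],
])

```text
t: 1.92
eef_pos: [0.5316, -0.289, 0.06]
tool_rot: [0.0, 0.999, -0.035, 0.001]
contact_force: [-0.1, -1.2, 1.0]
gripper_width: 1.002
grasp_force: 0.0
```

```bash
python3 -c "
from h import *
plan((.536,-.281,.005,-4.1))"
```

```text
t 1.92 at [ 0.5316 -0.289   0.06  ] yaw -3.97
(0.536, -0.281, 0.005, -4.1) -> [ 3.7 -8.3 55. ] [ 0.04 -0.11  0.13]
```

Emit:
step_arm([
  [[1, 4, -8, 15, 0, 0, 0], [1, 4, -8, 35, 0, 0, 0], [1, 4, -8, 50, 0, 0, 0], [1, 4, -8, 55, 0, 0, 0], [1, 4, -8, 55, 0, 0, 0], [-1, 4, -8, 55, 0, 0, 0], [-1, 4, -8, 55, 0, 0, 0], [-1, 4, -8, 55, 0, 0, 0], [-1, 4, -8, 55, 0, 0, 0], [-1, 4, -8, 55, 0, 0, 0]],
], force=40)

```text
t: 2.75
eef_pos: [0.5365, -0.281, 0.0055]
tool_rot: [0.0, 0.999, -0.035, 0.001]
contact_force: [-1.1, 0.9, 7.2]
gripper_width: 0.672
grasp_force: 44.9
```

Emit:
step_arm([
  [[-1, 0, 0, 0, 0, 0, 0], [-1, 0, 0, 0, 0, 0, 0], [-1, 0, 0, -15, 0, 0, 0], [-1, 0, 0, -40, 0, 0, 0], [-1, 0, 0, -80, 0, 0, 0], [-1, 0, 0, -120, 0, 0, 0], [-1, 0, 0, -160, 0, 0, 0], [-1, 0, 0, -195, 0, 0, 0], [-1, 0, 0, -215, 0, 0, 0], [-1, 0, 0, -215, 0, 0, 0]],
])

```text
t: 3.58
eef_pos: [0.5378, -0.282, 0.2247]
tool_rot: [0.002, 0.999, -0.035, 0.005]
contact_force: [0.2, -0.2, -3.4]
gripper_width: 0.673
grasp_force: 44.6
```

```bash
python3 -c "
from h import *
plan((.57,-.24,.23,40),(.602,-.03,.23,83.5))
c=cap('wrist'); crop(c,0,0,640,400,1,'w2')"
```

```text
t 3.58 at [ 0.5378 -0.282   0.2247] yaw -3.98
(0.57, -0.24, 0.23, 40) -> [ 29.2 -44.2  -5.2] [  0.38  -0.43 -43.98]
(0.602, -0.03, 0.23, 83.5) -> [ 159.5 -140.3    0. ] [  0.    0.  -43.5]
```

View pics/w2.png

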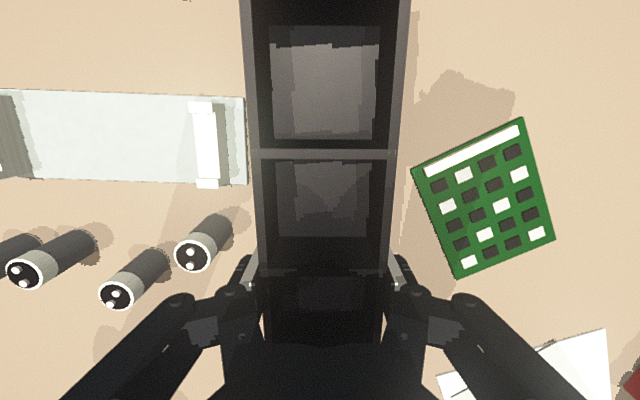

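The carrier is held level and centred. The near rail's ears in this wrist view are at (201,106) and (207,183).

Run:
```python
from h import *
np.set_printoptions(precision=4,suppress=True)
a,b,c=load("scene"),load("side"),load("wrist")
S=lambda p:unc(p,205,110,3); D=lambda p:unc(p,260,145,3.3)
print("rail1 wrist",onz(c,[[201,102],[207,188]],.053).round(4), "plate",onz(c,[[245,98],[247,185]],.01))
print("rail1 sc",onz(a,S([[250,373],[318,409]]),.053)); print("rail1 sd",onz(b,D([[211,148],[292,160]]),.053))
print("rail2 sc",onz(a,S([[381,213],[446,243]]),.053)); print("rail2 sd",onz(b,D([[139,340],[231,359]]),.053))
# bright masks of white rails: minAreaRect centres of rail tops
```

```text
rail1 wrist [[ 0.6327 -0.1603  0.053 ]
 [ 0.5386 -0.148   0.053 ]] plate [[ 0.6355 -0.1965  0.01  ]
 [ 0.5281 -0.1824  0.01  ]]
rail1 sc [[ 0.5476 -0.1497  0.053 ]
 [ 0.6287 -0.1562  0.053 ]]
rail1 sd [[ 0.6256 -0.1578  0.053 ]
 [ 0.5413 -0.1526  0.053 ]]
rail2 sc [[0.5747 0.099  0.053 ]
 [0.6558 0.0934 0.053 ]]
rail2 sd [[0.6555 0.0927 0.053 ]
 [0.5684 0.102  0.053 ]]
```

Emit:
step_arm([
  [[-1, 3, -4, -1, 0, 0, -5], [-1, 6, -8, -1, 0, 0, -10], [-1, 10, -14, -2, 0, 0, -16], [-1, 14, -20, -3, 0, 0, -22], [-1, 18, -27, -4, 0, 0, -28], [-1, 22, -33, -5, 0, 0, -34], [-1, 26, -39, -5, 0, 0, -39], [-1, 29, -44, -5, 0, 0, -44], [-1, 29, -44, -5, 0, 0, -44], [-1, 29, -44, -5, 0, 0, -44]],
])

```text
t: 4.47
eef_pos: [0.5661, -0.2384, 0.2216]
tool_rot: [-0.001, 0.94, 0.341, -0.001]
contact_force: [-0.7, 0.2, -3.1]
gripper_width: 0.671
grasp_force: 44.5
```

Emit:
step_arm([
  [[-1, 15, -14, 0, 0, 0, -5], [-1, 35, -30, 0, 0, 0, -11], [-1, 55, -48, 0, 0, 0, -17], [-1, 80, -68, 0, 0, 0, -23], [-1, 105, -90, 0, 0, 0, -29], [-1, 125, -110, 0, 0, 0, -35], [-1, 145, -127, 0, 0, 0, -40], [-1, 157, -138, 0, 0, 0, -44], [-1, 157, -138, 0, 0, 0, -44], [-1, 157, -138, 0, 0, 0, -44]],
])

```text
t: 5.3
eef_pos: [0.5981, -0.0317, 0.2228]
tool_rot: [-0.001, 0.743, 0.669, -0.001]
contact_force: [0.4, -0.8, -3.9]
gripper_width: 0.674
grasp_force: 44.5
```

```bash
python3 -c "
from h import *
plan((.600,-.031,.23,84))
c=cap('scene'); crop(c,230,60,400,260,2.9,'s3')"
```

```text
t 5.3 at [ 0.5981 -0.0317  0.2228] yaw 83.98
(0.6, -0.031, 0.23, 84) -> [ 0.9  1.8 -7.2] [-0.1   0.01 -0.02]
```

View pics/s3.png

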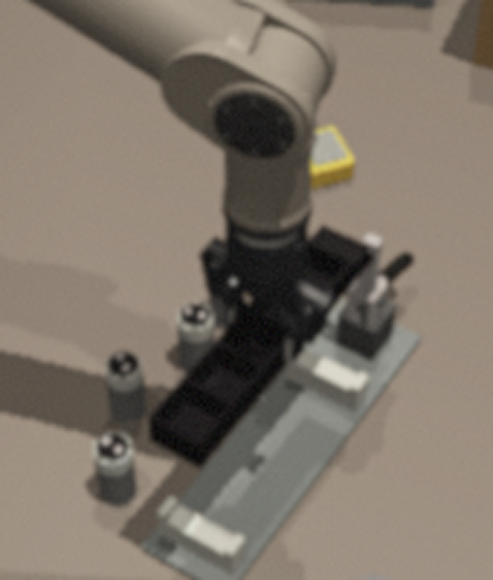

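The carrier hovers above the nest with its lug at the clamp end. The nest origin works out at about (0.5995,-0.031), yaw 83.7°. I'll lower it now.

Emit:
step_arm([
  [[-1, 1, 1.5, 15, 0, 0, 0.3], [-1, 1, 1.5, 40, 0, 0, 0.3], [-1, 1, 1.5, 75, 0, 0, 0.3], [-1, 1, 1.5, 110, 0, 0, 0.3], [-1, 1, 1.5, 135, 0, 0, 0.3], [-1, 1, 1.5, 150, 0, 0, 0.3], [-1, 1, 1.5, 158, 0, 0, 0.3], [-1, 1, 1.5, 160, 0, 0, 0.3], [-1, 1, 1.5, 160, 0, 0, 0.3], [-1, 1, 1.5, 160, 0, 0, 0.3]],
])

```text
t: 6.18
eef_pos: [0.6013, -0.0319, 0.0649]
tool_rot: [0.001, 0.745, 0.667, 0.001]
contact_force: [-0.2, -0.5, -3.3]
gripper_width: 0.674
grasp_force: 44.3
```

```bash
python3 -c "
from h import *
plan((.5995,-.031,.0505,83.7))
c=cap('side'); crop(c,270,160,400,310,4,'d3')"
```

```text
t 6.18 at [ 0.6013 -0.0319  0.0649] yaw 83.66
(0.5995, -0.031, 0.0505, 83.7) -> [ 0.7 -1.9 14.4] [ 0.12  0.01 -0.04]
```

View pics/d3.png

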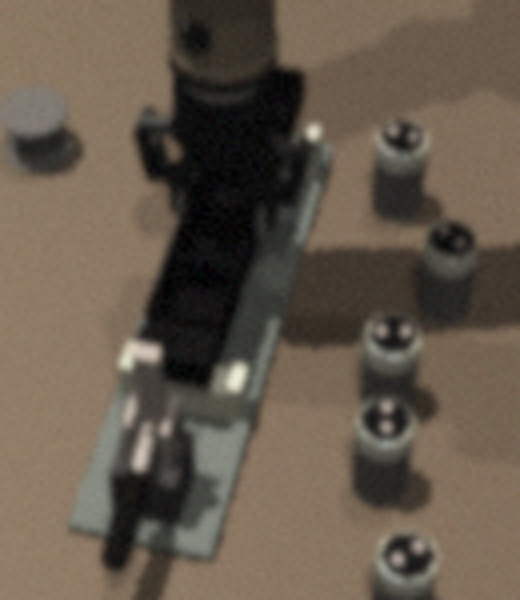

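The carrier sits between the ears, just above the rails. I'll seat and release it.

Emit:
step_arm([
  [[-1, 1, -1.5, 6, 0, 0, 0], [-1, 1, -1.5, 11, 0, 0, 0], [-1, 1, -1.5, 14, 0, 0, 0], [-1, 1, -1.5, 15, 0, 0, 0], [-1, 1, -1.5, 15, 0, 0, 0], [-1, 1, -1.5, 15, 0, 0, 0], [1, 1, -1.5, 15, 0, 0, 0], [1, 1, -1.5, 15, 0, 0, 0], [1, 1, -1.5, 15, 0, 0, 0], [1, 1, -1.5, 15, 0, 0, 0]],
])

```text
t: 7.07
eef_pos: [0.5991, -0.0301, 0.0487]
tool_rot: [0.0, 0.745, 0.667, 0.0]
contact_force: [0.4, -0.0, -1.4]
gripper_width: 1.001
grasp_force: 0.0
```

Emit:
step_arm([
  [[1, 0, 0, -10, 0, 0, 0], [1, 0, 0, -30, 0, 0, 0], [1, 0, 0, -60, 0, 0, 0], [1, 0, 0, -100, 0, 0, 0], [1, 0, 0, -140, 0, 0, 0], [1, 0, 0, -180, 0, 0, 0], [1, 0, 0, -210, 0, 0, 0], [1, 0, 0, -220, 0, 0, 0], [1, 0, 0, -220, 0, 0, 0], [1, 0, 0, -220, 0, 0, 0]],
])

```text
t: 7.9
eef_pos: [0.5987, -0.0302, 0.2688]
tool_rot: [0.0, 0.745, 0.667, 0.0]
contact_force: [0.3, 0.4, -1.0]
gripper_width: 1.001
grasp_force: 0.0
```

```bash
python3 -c "
from h import *
plan()
c=cap('wrist'); crop(c,0,0,640,400,1.2,'w4')"
```

```text
t 7.9 at [ 0.5987 -0.0302  0.2688] yaw 83.74
```

View pics/w4.png

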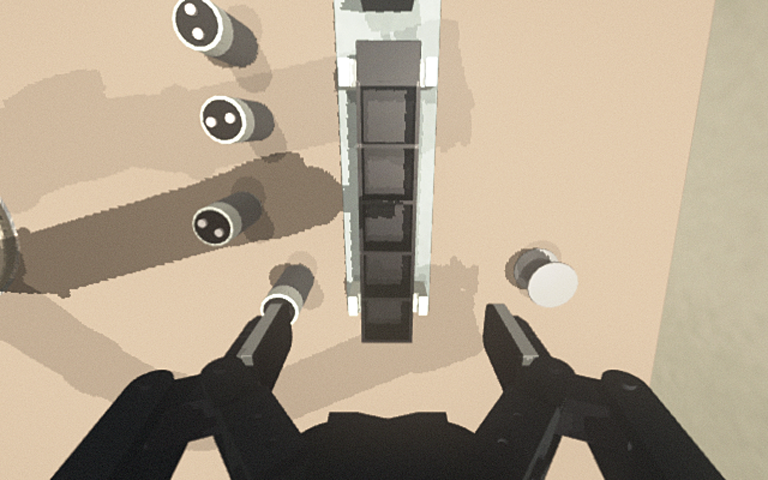

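Carrier seated squarely: the ears show even gaps on both sides at (346/431,70) and (353/422,305). Next I'll close the clamp with shut fingers.

Run:
```python
from h import *
np.set_printoptions(precision=4,suppress=True)
c=load("wrist")
w=lambda p:unc(p,0,0,1.2)
t=onz(c,w([[361.5,342],[412,342]]),.083); l=onz(c,w([[356,40],[420.5,40]]),.075)
print(t,l); A=(t.mean(0)+l.mean(0))/2; d=(l.mean(0)-t.mean(0))[:2]
print("carrier",A,np.linalg.norm(d),np.degrees(np.arctan2(d[1],d[0])))
print("cans",onz(c,w([[199,26],[223,120],[213,225]]),.085))
```

```text
[[ 0.5528 -0.1796  0.083 ]
 [ 0.6103 -0.1859  0.083 ]] [[0.5883 0.125  0.075 ]
 [0.6447 0.1188 0.075 ]]
carrier [ 0.5991 -0.0304  0.079 ] 0.3066268756041734 83.45342364299233
cans [[ 0.4586  0.1478  0.085 ]
 [ 0.4591  0.0723  0.085 ]
 [ 0.4228 -0.0242  0.085 ]]
```

Emit:
step_arm([
  [[-1, 15, 0, 0, 0, 0, 0], [-1, 50, 1, 0, 0, 0, 0], [-1, 90, 1, 0, 0, 0, 0], [-1, 130, 1, 0, 0, 0, 0], [-1, 170, 1, 0, 0, 0, 0], [-1, 205, 1, 0, 0, 0, 0], [-1, 235, 1, 0, 0, 0, 0], [-1, 247, 1, 0, 0, 0, 0], [-1, 247, 1, 0, 0, 0, 0], [-1, 247, 1, 0, 0, 0, 0]],
])

```text
t: 8.78
eef_pos: [0.6261, 0.2147, 0.2667]
tool_rot: [-0.0, 0.744, 0.668, -0.002]
contact_force: [0.1, -1.2, 0.2]
gripper_width: 0.004
grasp_force: 0.0
```

Emit:
step_arm([
  [[-1, 0, 0, 20, 0, 0, 0], [-1, 0, 0, 55, 0, 0, 0], [-1, 0, 0, 90, 0, 0, 0], [-1, 0, 0, 115, 0, 0, 0], [-1, 0, 0, 124, 0, 0, 0], [-1, 0, 0, 124, 0, 0, 0], [-1, 0, 0, 124, 0, 0, 0], [-1, 0, 0, 124, 0, 0, 0]],
])

```text
t: 9.45
eef_pos: [0.6283, 0.215, 0.1469]
tool_rot: [0.001, 0.745, 0.667, 0.001]
contact_force: [0.4, 0.3, -0.2]
gripper_width: 0.001
grasp_force: 0.0
```

Emit:
step_arm([
  [[-1, -8, 0, 0, 0, 0, 0], [-1, -18, 0, 0, 0, 0, 0], [-1, -28, 0, 0, 0, 0, 0], [-1, -38, 0, 0, 0, 0, 0], [-1, -48, 0, 0, 0, 0, 0], [-1, -58, 0, 0, 0, 0, 0], [-1, -68, 0, 0, 0, 0, 0], [-1, -76, 0, 0, 0, 0, 0], [-1, -84, 0, 0, 0, 0, 0], [-1, -90, 0, 0, 0, 0, 0]],
])

```text
t: 10.28
eef_pos: [0.6176, 0.125, 0.146]
tool_rot: [0.001, 0.745, 0.667, 0.001]
contact_force: [0.0, 1.0, 0.4]
gripper_width: 0.002
grasp_force: 0.5
```

```bash
python3 -c "
from h import *
plan()
c=cap('side'); crop(c,260,160,400,310,3.8,'d5')"
```

```text
t 10.28 at [0.6176 0.125  0.146 ] yaw 83.72
```

View pics/d5.png

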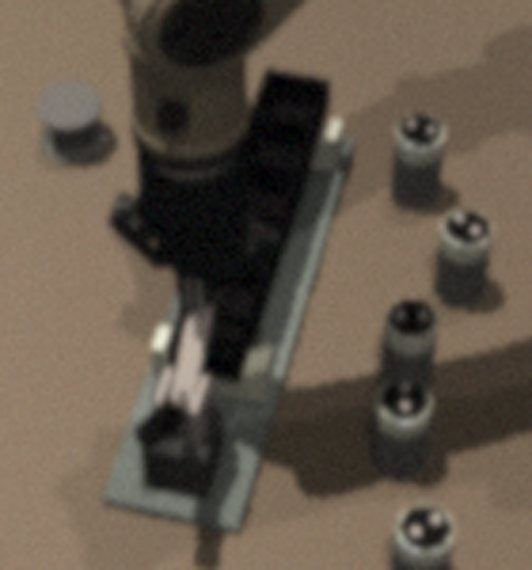

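The clamp arm is down towards the lug and the handle is up. I'll lift clear and hover over the farthest can.

```bash
cat >> h.py <<'E'
C0=np.array([.599,-.0305]); CY=np.radians(83.5)
def cell(x): return C0+x*np.array([np.cos(CY),np.sin(CY)])
def can(c,guess,z=.085,r=45):
    u,v=np.int32(proj(c,[*guess,z])[0]); im=cv2.cvtColor(c["image"],cv2.COLOR_RGB2GRAY)
    y0,x0=max(v-r,0),max(u-r,0); w=im[y0:v+r,x0:u+r]
    m=cv2.morphologyEx((w<95).astype(np.uint8),cv2.MORPH_OPEN,np.ones((3,3)))
    for k in cv2.findContours(m,cv2.RETR_EXTERNAL,cv2.CHAIN_APPROX_NONE)[0]:
        if cv2.contourArea(k)>60:
            h=cv2.convexHull(k); (ex,ey),ax,_=cv2.fitEllipse(h) if len(h)>5 else ((0,0),(0,0),0)
            print("  blob",np.round([ex+x0,ey+y0,*ax],1),np.round(onz(c,[[ex+x0,ey+y0]],z)[0,:2],4))
E
python3 -c "
from h import *
plan((.6176,.125,.27,83.5),(.434,.256,.24,83.5))
for x in (-125,-71,-17,37,91): print(x,cell(x/1000).round(4))"
```

```text
t 10.33 at [0.6174 0.1227 0.1455] yaw 83.6
(0.6176, 0.125, 0.27, 83.5) -> [ 2.100e+00  1.000e-01 -1.245e+02] [0.07 0.09 0.1 ]
(0.434, 0.256, 0.24, 83.5) -> [ 109.4 -197.2   30. ] [0. 0. 0.]
-125 [ 0.5848 -0.1547]
-71 [ 0.591 -0.101]
-17 [ 0.5971 -0.0474]
37 [0.6032 0.0063]
91 [0.6093 0.0599]
```

Emit:
step_arm([
  [[-1, 0, 0, -25, 0, 0, 0], [-1, 0, 0, -65, 0, 0, 0], [-1, 0, 0, -105, 0, 0, 0], [-1, 0, 0, -124, 0, 0, 0], [-1, 0, 0, -124, 0, 0, 0], [-1, 0, 0, -124, 0, 0, 0]],
])

```text
t: 10.83
eef_pos: [0.6176, 0.1248, 0.2703]
tool_rot: [0.001, 0.745, 0.667, 0.001]
contact_force: [0.5, 0.3, -0.9]
gripper_width: 0.0
grasp_force: 0.0
```

Emit:
step_arm([
  [[1, 15, -28, 4, 0, 0, 0], [1, 32, -58, 8, 0, 0, 0], [1, 50, -90, 13, 0, 0, 0], [1, 68, -122, 18, 0, 0, 0], [1, 86, -154, 23, 0, 0, 0], [1, 100, -182, 28, 0, 0, 0], [1, 108, -197, 30, 0, 0, 0], [1, 108, -197, 30, 0, 0, 0], [1, 108, -197, 30, 0, 0, 0], [1, 108, -197, 30, 0, 0, 0]],
])

```text
t: 11.67
eef_pos: [0.4336, 0.2532, 0.238]
tool_rot: [0.0, 0.745, 0.667, -0.001]
contact_force: [0.7, 0.3, 0.2]
gripper_width: 1.001
grasp_force: 0.0
```

```bash
python3 -c "
from h import *
plan()
c=cap('wrist'); crop(c,0,0,640,400,1,'w6'); print(proj(c,[.434,.256,.085])); can(c,(.434,.256))
s=cap('scene'); crop(s,330,130,390,200,6,'s6')"
```

```text
t 11.67 at [0.4336 0.2532 0.238 ] yaw 83.65
[[322.6702004  180.88857585]]
  blob [320.7 179.3  28.4  31.9] [0.432 0.258]
```

View pics/w6.png

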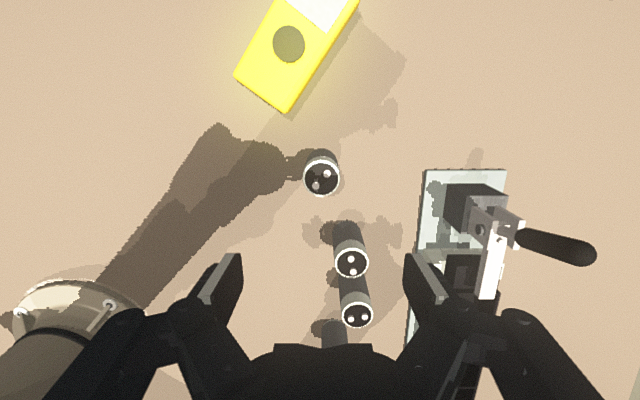

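View pics/s6.png

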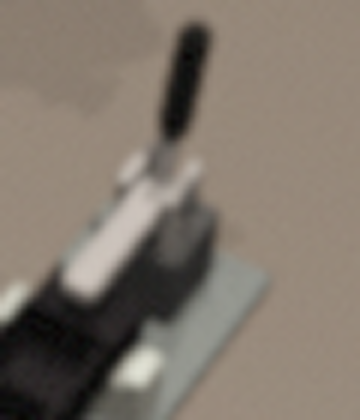

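Wrist: the can top is at (321,179), and the ellipse fit agrees. Scene crop: the clamp arm lies level on the lug (80,275) with the handle standing up (185,80), so the clamp is closed.

```bash
python3 -c "
from h import *
plan((.432,.258,.038,83.5),(.432,.258,.26,83.5),(.6093,.0599,.26,83.5))"
```

```text
t 11.77 at [0.434  0.2533 0.2383] yaw 83.59
(0.432, 0.258, 0.038, 83.5) -> [  4.6  -2.5 200.3] [-0.02  0.04  0.09]
(0.432, 0.258, 0.26, 83.5) -> [   0.    0. -222.] [0. 0. 0.]
(0.6093, 0.0599, 0.26, 83.5) -> [-176.8  198.6    0. ] [0. 0. 0.]
```

Emit:
step_arm([
  [[1, 4.6, -2.5, 25, 0, 0, 0], [1, 4.6, -2.5, 60, 0, 0, 0], [1, 4.6, -2.5, 100, 0, 0, 0], [1, 4.6, -2.5, 140, 0, 0, 0], [1, 4.6, -2.5, 170, 0, 0, 0], [1, 4.6, -2.5, 190, 0, 0, 0], [1, 4.6, -2.5, 200, 0, 0, 0], [1, 4.6, -2.5, 200, 0, 0, 0], [1, 4.6, -2.5, 200, 0, 0, 0]],
])

```text
t: 12.52
eef_pos: [0.4317, 0.2594, 0.039]
tool_rot: [0.0, 0.745, 0.667, 0.0]
contact_force: [-0.2, -0.1, -0.1]
gripper_width: 1.002
grasp_force: 0.0
```

Emit:
step_arm([
  [[-1, 0, 0, 0, 0, 0, 0], [-1, 0, 0, 0, 0, 0, 0], [-1, 0, 0, 0, 0, 0, 0], [-1, 0, 0, 0, 0, 0, 0], [-1, 0, 0, 0, 0, 0, 0], [-1, 0, 0, 0, 0, 0, 0], [-1, 0, 0, 0, 0, 0, 0], [-1, 0, 0, 0, 0, 0, 0]],
], force=40)

```text
t: 13.18
eef_pos: [0.4319, 0.2598, 0.0399]
tool_rot: [0.0, 0.745, 0.667, 0.001]
contact_force: [-0.4, -0.8, 7.2]
gripper_width: 0.482
grasp_force: 39.4
```

Emit:
step_arm([
  [[-1, 0, 0, -15, 0, 0, 0], [-1, 0, 0, -45, 0, 0, 0], [-1, 0, 0, -85, 0, 0, 0], [-1, 0, 0, -125, 0, 0, 0], [-1, 0, 0, -165, 0, 0, 0], [-1, 0, 0, -200, 0, 0, 0], [-1, 0, 0, -220, 0, 0, 0], [-1, 0, 0, -222, 0, 0, 0], [-1, 0, 0, -222, 0, 0, 0]],
])

```text
t: 13.93
eef_pos: [0.4313, 0.2596, 0.2618]
tool_rot: [0.001, 0.745, 0.667, 0.001]
contact_force: [0.2, 0.7, -1.9]
gripper_width: 0.481
grasp_force: 41.1
```

Emit:
step_arm([
  [[-1, -15, 17, 0, 0, 0, 0], [-1, -38, 42, 0, 0, 0, 0], [-1, -64, 72, 0, 0, 0, 0], [-1, -90, 101, 0, 0, 0, 0], [-1, -116, 130, 0, 0, 0, 0], [-1, -142, 159, 0, 0, 0, 0], [-1, -164, 184, 0, 0, 0, 0], [-1, -176, 198, 0, 0, 0, 0], [-1, -176.5, 198.5, 0, 0, 0, 0], [-1, -176.5, 198.5, 0, 0, 0, 0]],
])

```text
t: 14.77
eef_pos: [0.6083, 0.0609, 0.2578]
tool_rot: [-0.001, 0.745, 0.667, -0.002]
contact_force: [-1.0, 1.2, -2.2]
gripper_width: 0.482
grasp_force: 41.1
```

```bash
python3 -c "
from h import *
plan((.6093,.0599,.105,83.5),(.6093,.0599,.088,83.5))
c=cap('wrist');p=state()[1]; z=p[2]-.038+.085; can(c,p[:2],z,70); crop(c,0,0,640,400,1,'w7')"
```

```text
t 14.77 at [0.6083 0.0609 0.2578] yaw 83.6
(0.6093, 0.0599, 0.105, 83.5) -> [ -0.7   1.8 152.8] [-0.26  0.06  0.1 ]
(0.6093, 0.0599, 0.088, 83.5) -> [ 0.  0. 17.] [0. 0. 0.]
  blob [322.1 309.7  70.9  85.7] [0.6086 0.0628]
  blob [321.6 320.5 172.8 188.7] [0.6077 0.0573]
```

Emit:
step_arm([
  [[-1, -0.7, 1.8, 15, 0, 0, 0], [-1, -0.7, 1.8, 40, 0, 0, 0], [-1, -0.7, 1.8, 75, 0, 0, 0], [-1, -0.7, 1.8, 105, 0, 0, 0], [-1, -0.7, 1.8, 120, 0, 0, 0], [-1, -0.7, 1.8, 128, 0, 0, 0], [-1, -0.7, 1.8, 135, 0, 0, 0], [-1, -0.7, 1.8, 140, 0, 0, 0], [-1, -0.7, 1.8, 145, 0, 0, 0], [-1, -0.7, 1.8, 145, 0, 0, 0]],
])

```text
t: 15.65
eef_pos: [0.6108, 0.0617, 0.1157]
tool_rot: [0.0, 0.745, 0.668, 0.0]
contact_force: [-0.2, -1.0, -2.0]
gripper_width: 0.482
grasp_force: 41.1
```

```bash
python3 -c "
from h import *
plan((.6093,.0599,.091,83.5),(.6093,.0599,.26,83.5),(.4597,.148,.24,83.5))"
```

```text
t 15.65 at [0.6108 0.0617 0.1157] yaw 83.76
(0.6093, 0.0599, 0.091, 83.5) -> [-2.  -1.3 24.7] [ 0.01 -0.    0.26]
(0.6093, 0.0599, 0.26, 83.5) -> [   0.    0. -169.] [0. 0. 0.]
(0.4597, 0.148, 0.24, 83.5) -> [  70.6 -158.6   20. ] [0. 0. 0.]
```

Emit:
step_arm([
  [[-1, -2, -1.3, 8, 0, 0, 0], [-1, -2, -1.3, 16, 0, 0, 0], [-1, -2, -1.3, 22, 0, 0, 0], [-1, -2, -1.3, 25, 0, 0, 0], [-1, -2, -1.3, 25, 0, 0, 0], [-1, -2, -1.3, 25, 0, 0, 0]],
])

```text
t: 16.15
eef_pos: [0.6093, 0.0597, 0.0906]
tool_rot: [-0.0, 0.745, 0.667, -0.0]
contact_force: [-0.1, -0.4, -1.1]
gripper_width: 0.483
grasp_force: 41.1
```

Emit:
step_arm([
  [[1, 0, 0, 0, 0, 0, 0], [1, 0, 0, 0, 0, 0, 0], [1, 0, 0, 0, 0, 0, 0], [1, 0, 0, 0, 0, 0, 0], [1, 0, 0, -20, 0, 0, 0], [1, 0, 0, -60, 0, 0, 0], [1, 0, 0, -100, 0, 0, 0], [1, 0, 0, -140, 0, 0, 0], [1, 0, 0, -165, 0, 0, 0], [1, 0, 0, -169, 0, 0, 0]],
])

```text
t: 16.98
eef_pos: [0.6121, 0.0606, 0.2662]
tool_rot: [0.003, 0.745, 0.667, 0.004]
contact_force: [-0.0, -0.2, 0.4]
gripper_width: 0.999
grasp_force: 0.0
```

Emit:
step_arm([
  [[1, 8, -18, 2, 0, 0, 0], [1, 22, -50, 6, 0, 0, 0], [1, 38, -85, 10, 0, 0, 0], [1, 54, -120, 15, 0, 0, 0], [1, 66, -148, 19, 0, 0, 0], [1, 70.6, -158.6, 20, 0, 0, 0], [1, 70.6, -158.6, 20, 0, 0, 0], [1, 70.6, -158.6, 20, 0, 0, 0]],
])

```text
t: 17.65
eef_pos: [0.4597, 0.1469, 0.2399]
tool_rot: [0.0, 0.744, 0.668, 0.0]
contact_force: [0.1, -0.4, 0.4]
gripper_width: 1.003
grasp_force: 0.0
```

```bash
python3 -c "
from h import *
c=cap('wrist'); can(c,(.46,.148)); print('seated'); can(c,cell(.091),.135); crop(c,0,0,640,400,1,'w8')
plan((.460,.148,.038,83.5))"
```

```text
blob [319.6 180.7  28.1  31.8] [0.4569 0.15  ]
seated
  blob [479.4 264.2  27.8  34.9] [0.6095 0.059 ]
  blob [430.1 264.5  52.3 134.5] [0.5599 0.0641]
  blob [474.  224.4  13.1  21.5] [0.6013 0.1039]
t 17.7 at [0.4604 0.1464 0.24  ] yaw 83.68
(0.46, 0.148, 0.038, 83.5) -> [  1.5  -0.8 202. ] [0.06 0.   0.18]
```

Emit:
step_arm([
  [[1, 2.8, -3, 25, 0, 0, 0], [1, 2.8, -3, 60, 0, 0, 0], [1, 2.8, -3, 100, 0, 0, 0], [1, 2.8, -3, 140, 0, 0, 0], [1, 2.8, -3, 170, 0, 0, 0], [1, 2.8, -3, 190, 0, 0, 0], [1, 2.8, -3, 202, 0, 0, 0], [1, 2.8, -3, 202, 0, 0, 0], [1, 2.8, -3, 202, 0, 0, 0]],
])

```text
t: 18.45
eef_pos: [0.4575, 0.15, 0.0378]
tool_rot: [-0.0, 0.745, 0.667, -0.0]
contact_force: [0.6, -0.1, -0.1]
gripper_width: 1.003
grasp_force: 0.0
```

Emit:
step_arm([
  [[-1, 0, 0, 0, 0, 0, 0], [-1, 0, 0, 0, 0, 0, 0], [-1, 0, 0, 0, 0, 0, 0], [-1, 0, 0, 0, 0, 0, 0], [-1, 0, 0, 0, 0, 0, 0], [-1, 0, 0, 0, 0, 0, 0], [-1, 0, 0, 0, 0, 0, 0], [-1, 0, 0, 0, 0, 0, 0]],
])

```text
t: 19.12
eef_pos: [0.4574, 0.1504, 0.0389]
tool_rot: [0.001, 0.745, 0.667, 0.001]
contact_force: [-2.1, -0.1, 6.6]
gripper_width: 0.481
grasp_force: 39.6
```

Emit:
step_arm([
  [[-1, 0, 0, -15, 0, 0, 0], [-1, 0, 0, -45, 0, 0, 0], [-1, 0, 0, -85, 0, 0, 0], [-1, 0, 0, -125, 0, 0, 0], [-1, 0, 0, -165, 0, 0, 0], [-1, 0, 0, -200, 0, 0, 0], [-1, 0, 0, -220, 0, 0, 0], [-1, 0, 0, -222, 0, 0, 0], [-1, 0, 0, -222, 0, 0, 0]],
])

```text
t: 19.87
eef_pos: [0.4571, 0.1502, 0.261]
tool_rot: [0.001, 0.745, 0.667, 0.001]
contact_force: [-0.6, 0.0, -1.9]
gripper_width: 0.481
grasp_force: 41.3
```

Emit:
step_arm([
  [[-1, -10, 13, 0, 0, 0, 0], [-1, -28, 36, 0, 0, 0, 0], [-1, -48, 61, 0, 0, 0, 0], [-1, -68, 87, 0, 0, 0, 0], [-1, -88, 113, 0, 0, 0, 0], [-1, -106, 136, 0, 0, 0, 0], [-1, -120, 154, 0, 0, 0, 0], [-1, -126, 161.5, 0, 0, 0, 0], [-1, -126, 161.5, 0, 0, 0, 0], [-1, -126, 161.5, 0, 0, 0, 0]],
])

```text
t: 20.7
eef_pos: [0.6021, 0.0081, 0.258]
tool_rot: [-0.001, 0.745, 0.668, -0.001]
contact_force: [-0.6, 0.6, -1.9]
gripper_width: 0.477
grasp_force: 41.2
```

```bash
python3 -c "
from h import *
x=cell(.037)
plan((*x,.115,83.5),(*x,.091,83.5),(*x,.26,83.5),(.459,.071,.24,83.5))"
```

```text
t 20.7 at [0.6021 0.0081 0.258 ] yaw 83.76
(np.float64(0.6031885189094125), np.float64(0.006262158660033733), 0.115, 83.5) -> [ -1.8   1.7 143. ] [-0.2  -0.02  0.26]
(np.float64(0.6031885189094125), np.float64(0.006262158660033733), 0.091, 83.5) -> [ 0.  0. 24.] [0. 0. 0.]
(np.float64(0.6031885189094125), np.float64(0.006262158660033733), 0.26, 83.5) -> [   0.    0. -169.] [0. 0. 0.]
(0.459, 0.071, 0.24, 83.5) -> [  48.  -150.6   20. ] [0. 0. 0.]
```

Emit:
step_arm([
  [[-1, 0, 0, 15, 0, 0, 0], [-1, 0, 0, 40, 0, 0, 0], [-1, 0, 0, 75, 0, 0, 0], [-1, 0, 0, 105, 0, 0, 0], [-1, 0, 0, 125, 0, 0, 0], [-1, 0, 0, 135, 0, 0, 0], [-1, 0, 0, 140, 0, 0, 0], [-1, 0, 0, 143, 0, 0, 0], [-1, 0, 0, 143, 0, 0, 0], [-1, 0, 0, 143, 0, 0, 0]],
])

```text
t: 21.53
eef_pos: [0.6043, 0.0078, 0.1182]
tool_rot: [0.001, 0.745, 0.668, 0.001]
contact_force: [0.5, -0.2, -2.2]
gripper_width: 0.482
grasp_force: 41.2
```

```bash
python3 -c "
from h import *
x=cell(.037)
plan((*x,.091,83.5))"
```

```text
t 21.53 at [0.6043 0.0078 0.1182] yaw 83.75
(np.float64(0.6031885189094125), np.float64(0.006262158660033733), 0.091, 83.5) -> [-1.6 -1.  27.2] [ 0.13 -0.02  0.25]
```

Emit:
step_arm([
  [[-1, -1.6, -1, 8, 0, 0, 0], [-1, -1.6, -1, 16, 0, 0, 0], [-1, -1.6, -1, 24, 0, 0, 0], [-1, -1.6, -1, 28, 0, 0, 0], [-1, -1.6, -1, 28, 0, 0, 0], [-1, -1.6, -1, 28, 0, 0, 0]],
])

```text
t: 22.03
eef_pos: [0.6017, 0.0057, 0.0888]
tool_rot: [-0.0, 0.745, 0.667, -0.001]
contact_force: [-3.9, -1.3, 5.3]
gripper_width: 0.479
grasp_force: 41.5
```

Emit:
step_arm([
  [[1, 0, 0, 0, 0, 0, 0], [1, 0, 0, 0, 0, 0, 0], [1, 0, 0, 0, 0, 0, 0], [1, 0, 0, 0, 0, 0, 0], [1, 0, 0, -20, 0, 0, 0], [1, 0, 0, -60, 0, 0, 0], [1, 0, 0, -100, 0, 0, 0], [1, 0, 0, -140, 0, 0, 0], [1, 0, 0, -165, 0, 0, 0], [1, 0, 0, -170, 0, 0, 0]],
])

```text
t: 22.87
eef_pos: [0.6051, 0.0065, 0.2647]
tool_rot: [0.003, 0.745, 0.667, 0.004]
contact_force: [0.9, 0.1, -0.2]
gripper_width: 1.0
grasp_force: 0.0
```

Emit:
step_arm([
  [[1, 6, -18, 2, 0, 0, 0], [1, 16, -50, 6, 0, 0, 0], [1, 27, -85, 10, 0, 0, 0], [1, 38, -120, 15, 0, 0, 0], [1, 46, -143, 19, 0, 0, 0], [1, 48, -150, 20, 0, 0, 0], [1, 48, -150, 20, 0, 0, 0], [1, 48, -150, 20, 0, 0, 0], [1, 48, -150, 20, 0, 0, 0]],
])

```text
t: 23.62
eef_pos: [0.4599, 0.0693, 0.239]
tool_rot: [0.0, 0.745, 0.667, 0.0]
contact_force: [0.0, 0.1, 0.1]
gripper_width: 0.998
grasp_force: 0.0
```

```bash
python3 -c "
from h import *
c=cap('wrist'); can(c,(.459,.071)); print('seated'); can(c,cell(.037),.135); crop(c,0,0,640,400,1,'w9')
plan((.459,.071,.038,83.5))"
```

```text
blob [320.3 182.   26.1  32.8] [0.4578 0.0712]
seated
  blob [473.1 243.5  29.5  36.4] [0.6014 0.006 ]
  blob [443.8 250.1  39.3  86.6] [0.573  0.0019]
  blob [485.1 199.8  16.3  30.3] [0.6098 0.0506]
  blob [460.5 206.3  10.5  37.8] [0.5873 0.0467]
t 23.67 at [0.4598 0.0693 0.2389] yaw 83.65
(0.459, 0.071, 0.038, 83.5) -> [  1.5  -1.1 200.9] [ 0.04 -0.03  0.15]
```

Emit:
step_arm([
  [[1, 1.7, -2.3, 25, 0, 0, 0], [1, 1.7, -2.3, 60, 0, 0, 0], [1, 1.7, -2.3, 100, 0, 0, 0], [1, 1.7, -2.3, 140, 0, 0, 0], [1, 1.7, -2.3, 170, 0, 0, 0], [1, 1.7, -2.3, 190, 0, 0, 0], [1, 1.7, -2.3, 201, 0, 0, 0], [1, 1.7, -2.3, 201, 0, 0, 0], [1, 1.7, -2.3, 201, 0, 0, 0]],
])

```text
t: 24.42
eef_pos: [0.4571, 0.0719, 0.0379]
tool_rot: [-0.0, 0.745, 0.667, -0.0]
contact_force: [0.2, -0.3, 0.4]
gripper_width: 0.999
grasp_force: 0.0
```

Emit:
step_arm([
  [[-1, 0, 0, 0, 0, 0, 0], [-1, 0, 0, 0, 0, 0, 0], [-1, 0, 0, 0, 0, 0, 0], [-1, 0, 0, 0, 0, 0, 0], [-1, 0, 0, 0, 0, 0, 0], [-1, 0, 0, 0, 0, 0, 0], [-1, 0, 0, 0, 0, 0, 0], [-1, 0, 0, 0, 0, 0, 0]],
])

```text
t: 25.08
eef_pos: [0.4573, 0.072, 0.0389]
tool_rot: [0.001, 0.745, 0.667, 0.001]
contact_force: [0.3, -2.0, 7.5]
gripper_width: 0.484
grasp_force: 39.3
```

Emit:
step_arm([
  [[-1, 0, 0, -15, 0, 0, 0], [-1, 0, 0, -45, 0, 0, 0], [-1, 0, 0, -85, 0, 0, 0], [-1, 0, 0, -125, 0, 0, 0], [-1, 0, 0, -165, 0, 0, 0], [-1, 0, 0, -200, 0, 0, 0], [-1, 0, 0, -220, 0, 0, 0], [-1, 0, 0, -222, 0, 0, 0], [-1, 0, 0, -222, 0, 0, 0]],
])

```text
t: 25.83
eef_pos: [0.4566, 0.0718, 0.2607]
tool_rot: [0.001, 0.745, 0.667, 0.001]
contact_force: [-0.1, -0.3, -2.5]
gripper_width: 0.48
grasp_force: 41.5
```

Emit:
step_arm([
  [[-1, -8, 12, 0, 0, 0, 0], [-1, -22, 33, 0, 0, 0, 0], [-1, -38, 57, 0, 0, 0, 0], [-1, -54, 80, 0, 0, 0, 0], [-1, -70, 104, 0, 0, 0, 0], [-1, -86, 128, 0, 0, 0, 0], [-1, -97, 145, 0, 0, 0, 0], [-1, -102, 152, 0, 0, 0, 0], [-1, -102, 152, 0, 0, 0, 0], [-1, -102, 152, 0, 0, 0, 0]],
])

```text
t: 26.67
eef_pos: [0.5952, -0.0458, 0.2579]
tool_rot: [-0.001, 0.745, 0.667, -0.001]
contact_force: [0.1, 0.8, -2.3]
gripper_width: 0.478
grasp_force: 41.3
```

Emit:
step_arm([
  [[-1, 0, 0, 15, 0, 0, 0], [-1, 0, 0, 40, 0, 0, 0], [-1, 0, 0, 75, 0, 0, 0], [-1, 0, 0, 105, 0, 0, 0], [-1, 0, 0, 118, 0, 0, 0], [-1, 0, 0, 125, 0, 0, 0], [-1, 0, 0, 125, 0, 0, 0], [-1, 0, 0, 125, 0, 0, 0]],
])

```text
t: 27.33
eef_pos: [0.597, -0.0455, 0.1361]
tool_rot: [0.001, 0.744, 0.668, 0.001]
contact_force: [0.1, -0.9, -2.0]
gripper_width: 0.482
grasp_force: 41.2
```

```bash
python3 -c "
from h import *
x=cell(-.017)
plan((*x,.091,83.5))"
```

```text
t 27.33 at [ 0.597  -0.0455  0.1361] yaw 83.78
(np.float64(0.5970755453659455), np.float64(-0.047390721546501986), 0.091, 83.5) -> [-1.9  0.2 45.1] [ 0.09 -0.02  0.28]
```

Emit:
step_arm([
  [[-1, -1.9, 0, 6, 0, 0, 0], [-1, -1.9, 0, 14, 0, 0, 0], [-1, -1.9, 0, 24, 0, 0, 0], [-1, -1.9, 0, 34, 0, 0, 0], [-1, -1.9, 0, 42, 0, 0, 0], [-1, -1.9, 0, 46, 0, 0, 0], [-1, -1.9, 0, 46, 0, 0, 0], [-1, -1.9, 0, 46, 0, 0, 0]],
])

```text
t: 28.0
eef_pos: [0.5957, -0.048, 0.0887]
tool_rot: [-0.0, 0.745, 0.667, -0.0]
contact_force: [-2.0, 0.1, 1.6]
gripper_width: 0.479
grasp_force: 40.8
```

Emit:
step_arm([
  [[1, 0, 0, 0, 0, 0, 0], [1, 0, 0, 0, 0, 0, 0], [1, 0, 0, 0, 0, 0, 0], [1, 0, 0, 0, 0, 0, 0], [1, 0, 0, -20, 0, 0, 0], [1, 0, 0, -60, 0, 0, 0], [1, 0, 0, -100, 0, 0, 0], [1, 0, 0, -140, 0, 0, 0], [1, 0, 0, -165, 0, 0, 0], [1, 0, 0, -170, 0, 0, 0]],
])

```text
t: 28.83
eef_pos: [0.599, -0.0476, 0.2648]
tool_rot: [0.003, 0.745, 0.667, 0.003]
contact_force: [0.5, -0.3, -0.9]
gripper_width: 0.999
grasp_force: 0.0
```

Emit:
step_arm([
  [[1, 0, -18, 2, 0, 0, 0], [1, 0, -50, 6, 0, 0, 0], [1, 1, -85, 10, 0, 0, 0], [1, 1, -120, 15, 0, 0, 0], [1, 1, -150, 19, 0, 0, 0], [1, 1, -170, 20, 0, 0, 0], [1, 1, -174, 20, 0, 0, 0], [1, 1, -174, 20, 0, 0, 0], [1, 1, -174, 20, 0, 0, 0]],
])

```text
t: 29.58
eef_pos: [0.4242, -0.0281, 0.2391]
tool_rot: [0.001, 0.745, 0.667, 0.001]
contact_force: [1.1, -0.2, 0.9]
gripper_width: 1.001
grasp_force: 0.0
```

```bash
python3 -c "
from h import *
c=cap('wrist'); can(c,(.422,-.026)); print('seated'); can(c,cell(-.017),.135,30); crop(c,0,0,640,400,1,'w10')
plan((.422,-.026,.038,83.5))"
```

```text
blob [319.  182.5  27.2  32.3] [ 0.4207 -0.0267]
seated
  blob [478.9 216.9  17.2  38.1] [ 0.5697 -0.0635]
  blob [505.8 204.   20.2  34.1] [ 0.5939 -0.0531]
  blob [517.4 189.8  14.7  19.3] [ 0.6032 -0.0402]
t 29.63 at [ 0.4246 -0.0281  0.2391] yaw 83.73
(0.422, -0.026, 0.038, 83.5) -> [  1.7  -3.1 201.1] [ 0.08 -0.03  0.23]
```

Emit:
step_arm([
  [[1, 1, -3.7, 25, 0, 0, 0], [1, 1, -3.7, 60, 0, 0, 0], [1, 1, -3.7, 100, 0, 0, 0], [1, 1, -3.7, 140, 0, 0, 0], [1, 1, -3.7, 170, 0, 0, 0], [1, 1, -3.7, 190, 0, 0, 0], [1, 1, -3.7, 201, 0, 0, 0], [1, 1, -3.7, 201, 0, 0, 0], [1, 1, -3.7, 201, 0, 0, 0]],
])

```text
t: 30.38
eef_pos: [0.4204, -0.0262, 0.0372]
tool_rot: [-0.001, 0.745, 0.667, -0.0]
contact_force: [0.7, -0.0, 0.0]
gripper_width: 1.002
grasp_force: 0.0
```

```bash
python3 -c "
from h import *
x=cell(-.071)
plan((.4207,-.0267,.038,83.5),(.4207,-.0267,.26,83.5),(*x,.26,83.5))"
```

```text
t 30.38 at [ 0.4204 -0.0262  0.0372] yaw 83.75
(0.4207, -0.0267, 0.038, 83.5) -> [-0.4  0.4 -0.8] [-0.07 -0.04  0.25]
(0.4207, -0.0267, 0.26, 83.5) -> [   0.    0. -222.] [0. 0. 0.]
(np.float64(0.5909625718224786), np.float64(-0.1010436017530377), 0.26, 83.5) -> [-54.6 177.6   0. ] [0. 0. 0.]
```

Emit:
step_arm([
  [[-1, 0, 0, 0, 0, 0, 0], [-1, 0, 0, 0, 0, 0, 0], [-1, 0, 0, 0, 0, 0, 0], [-1, 0, 0, 0, 0, 0, 0], [-1, 0, 0, 0, 0, 0, 0], [-1, 0, 0, 0, 0, 0, 0], [-1, 0, 0, 0, 0, 0, 0], [-1, 0, 0, 0, 0, 0, 0]],
])

```text
t: 31.05
eef_pos: [0.4206, -0.0267, 0.0387]
tool_rot: [0.001, 0.745, 0.667, 0.001]
contact_force: [-0.7, 0.1, 5.8]
gripper_width: 0.483
grasp_force: 39.6
```

Emit:
step_arm([
  [[-1, 0, 0, -15, 0, 0, 0], [-1, 0, 0, -45, 0, 0, 0], [-1, 0, 0, -85, 0, 0, 0], [-1, 0, 0, -125, 0, 0, 0], [-1, 0, 0, -165, 0, 0, 0], [-1, 0, 0, -200, 0, 0, 0], [-1, 0, 0, -220, 0, 0, 0], [-1, 0, 0, -222, 0, 0, 0], [-1, 0, 0, -222, 0, 0, 0]],
])

```text
t: 31.8
eef_pos: [0.4199, -0.0268, 0.2607]
tool_rot: [0.001, 0.745, 0.667, 0.001]
contact_force: [0.4, -0.2, -2.7]
gripper_width: 0.483
grasp_force: 41.4
```

Emit:
step_arm([
  [[-1, -4, 14, 0, 0, 0, 0], [-1, -12, 38, 0, 0, 0, 0], [-1, -21, 66, 0, 0, 0, 0], [-1, -30, 94, 0, 0, 0, 0], [-1, -39, 122, 0, 0, 0, 0], [-1, -47, 149, 0, 0, 0, 0], [-1, -53, 169, 0, 0, 0, 0], [-1, -56, 178, 0, 0, 0, 0], [-1, -56, 178, 0, 0, 0, 0], [-1, -56, 178, 0, 0, 0, 0]],
])

```text
t: 32.63
eef_pos: [0.5891, -0.1011, 0.2577]
tool_rot: [-0.002, 0.745, 0.668, -0.001]
contact_force: [-0.8, -0.5, -2.3]
gripper_width: 0.483
grasp_force: 41.3
```

Emit:
step_arm([
  [[-1, 0, 0, 15, 0, 0, 0], [-1, 0, 0, 40, 0, 0, 0], [-1, 0, 0, 75, 0, 0, 0], [-1, 0, 0, 105, 0, 0, 0], [-1, 0, 0, 118, 0, 0, 0], [-1, 0, 0, 125, 0, 0, 0], [-1, 0, 0, 125, 0, 0, 0], [-1, 0, 0, 125, 0, 0, 0]],
])

```text
t: 33.3
eef_pos: [0.5911, -0.1014, 0.1361]
tool_rot: [0.001, 0.745, 0.668, 0.001]
contact_force: [-0.6, 0.2, -2.2]
gripper_width: 0.483
grasp_force: 41.3
```

```bash
python3 -c "
from h import *
x=cell(-.071)
plan((*x,.0895,83.5),(*x,.26,83.5),(.469,-.1315,.24,83.5))
c=cap('scene'); can(c,(.469,-.1315),.085,14); c=cap('side'); can(c,(.469,-.1315),.085,14)"
```

```text
t 33.3 at [ 0.5911 -0.1014  0.1361] yaw 83.75
(np.float64(0.5909625718224786), np.float64(-0.1010436017530377), 0.0895, 83.5) -> [ 0.4 -0.2 46.6] [ 0.09 -0.    0.25]
(np.float64(0.5909625718224786), np.float64(-0.1010436017530377), 0.26, 83.5) -> [   0.     0.  -170.5] [0. 0. 0.]
(0.469, -0.1315, 0.24, 83.5) -> [ -44.1 -117.7   20. ] [0. 0. 0.]
  blob [262.7 216.   23.1  45.3] [ 0.4586 -0.1454]
  blob [369.5 200.2  16.2  21.9] [ 0.4669 -0.1017]
```

Emit:
step_arm([
  [[-1, 0, 0, 6, 0, 0, 0], [-1, 0, 0, 14, 0, 0, 0], [-1, 0, 0, 24, 0, 0, 0], [-1, 0, 0, 34, 0, 0, 0], [-1, 0, 0, 42, 0, 0, 0], [-1, 0, 0, 46, 0, 0, 0], [-1, 0, 0, 46, 0, 0, 0], [-1, 0, 0, 46, 0, 0, 0]],
])

```text
t: 34.07
eef_pos: [0.5902, -0.1016, 0.0885]
tool_rot: [-0.0, 0.745, 0.667, -0.0]
contact_force: [-2.0, 0.6, 1.1]
gripper_width: 0.481
grasp_force: 41.1
```

Emit:
step_arm([
  [[1, 0, 0, 0, 0, 0, 0], [1, 0, 0, 0, 0, 0, 0], [1, 0, 0, 0, 0, 0, 0], [1, 0, 0, 0, 0, 0, 0], [1, 0, 0, -20, 0, 0, 0], [1, 0, 0, -60, 0, 0, 0], [1, 0, 0, -100, 0, 0, 0], [1, 0, 0, -140, 0, 0, 0], [1, 0, 0, -165, 0, 0, 0], [1, 0, 0, -170, 0, 0, 0]],
])

```text
t: 34.9
eef_pos: [0.5933, -0.1016, 0.2648]
tool_rot: [0.004, 0.745, 0.667, 0.003]
contact_force: [1.2, -0.6, -0.6]
gripper_width: 1.006
grasp_force: 0.0
```

Emit:
step_arm([
  [[1, -5, -14, 2, 0, 0, 0], [1, -15, -40, 6, 0, 0, 0], [1, -27, -72, 10, 0, 0, 0], [1, -38, -102, 15, 0, 0, 0], [1, -44, -117, 19, 0, 0, 0], [1, -44, -117, 20, 0, 0, 0], [1, -44, -117, 20, 0, 0, 0], [1, -44, -117, 20, 0, 0, 0]],
])

```text
t: 35.57
eef_pos: [0.4703, -0.1324, 0.2389]
tool_rot: [0.0, 0.745, 0.668, 0.0]
contact_force: [0.9, 0.4, -0.5]
gripper_width: 0.999
grasp_force: 0.0
```

```bash
python3 -c "
from h import *
c=cap('wrist'); can(c,(.469,-.1315)); print('seated'); can(c,cell(-.071),.135,30); crop(c,0,0,640,400,1,'w11')
plan((.469,-.1315,.038,83.5))"
```

```text
blob [319.8 180.7  28.3  32.2] [ 0.4678 -0.129 ]
seated
  blob [425 119   0   0] [ 0.5642 -0.072 ]
  blob [450.3 120.6   5.3  25.1] [ 0.5856 -0.0757]
t 35.62 at [ 0.4706 -0.1322  0.239 ] yaw 83.79
(0.469, -0.1315, 0.038, 83.5) -> [  0.4  -1.8 201. ] [ 0.06 -0.03  0.29]
```

View pics/w11.png

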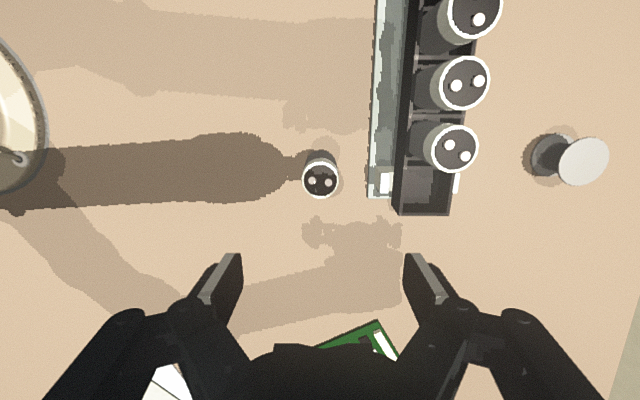

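The last can is at (320,180), three seated cans stand upright, and the free cell is at (425,190).

Emit:
step_arm([
  [[1, 3, -2.9, 25, 0, 0, 0], [1, 3, -2.9, 60, 0, 0, 0], [1, 3, -2.9, 100, 0, 0, 0], [1, 3, -2.9, 140, 0, 0, 0], [1, 3, -2.9, 170, 0, 0, 0], [1, 3, -2.9, 190, 0, 0, 0], [1, 3, -2.9, 201, 0, 0, 0], [1, 3, -2.9, 201, 0, 0, 0], [1, 3, -2.9, 201, 0, 0, 0]],
])

```text
t: 36.37
eef_pos: [0.4678, -0.1289, 0.0379]
tool_rot: [-0.0, 0.744, 0.668, 0.0]
contact_force: [-0.3, -0.3, 0.4]
gripper_width: 1.001
grasp_force: 0.0
```

Emit:
step_arm([
  [[-1, 0, 0, 0, 0, 0, 0], [-1, 0, 0, 0, 0, 0, 0], [-1, 0, 0, 0, 0, 0, 0], [-1, 0, 0, 0, 0, 0, 0], [-1, 0, 0, 0, 0, 0, 0], [-1, 0, 0, 0, 0, 0, 0], [-1, 0, 0, 0, 0, 0, 0], [-1, 0, 0, 0, 0, 0, 0]],
])

```text
t: 37.03
eef_pos: [0.4677, -0.1296, 0.0389]
tool_rot: [0.001, 0.745, 0.667, 0.0]
contact_force: [-0.6, -0.7, 6.6]
gripper_width: 0.481
grasp_force: 39.6
```

Emit:
step_arm([
  [[-1, 0, 0, -15, 0, 0, 0], [-1, 0, 0, -45, 0, 0, 0], [-1, 0, 0, -85, 0, 0, 0], [-1, 0, 0, -125, 0, 0, 0], [-1, 0, 0, -165, 0, 0, 0], [-1, 0, 0, -200, 0, 0, 0], [-1, 0, 0, -220, 0, 0, 0], [-1, 0, 0, -222, 0, 0, 0], [-1, 0, 0, -222, 0, 0, 0]],
])

```text
t: 37.78
eef_pos: [0.4672, -0.1296, 0.2609]
tool_rot: [0.001, 0.745, 0.667, 0.001]
contact_force: [0.3, 0.3, -2.1]
gripper_width: 0.481
grasp_force: 41.3
```

Emit:
step_arm([
  [[-1, -1, 12, 0, 0, 0, 0], [-1, -4, 36, 0, 0, 0, 0], [-1, -7, 64, 0, 0, 0, 0], [-1, -10, 92, 0, 0, 0, 0], [-1, -12, 112, 0, 0, 0, 0], [-1, -13, 119, 0, 0, 0, 0], [-1, -13, 119, 0, 0, 0, 0], [-1, -13, 119, 0, 0, 0, 0], [-1, -13, 119, 0, 0, 0, 0]],
])

```text
t: 38.53
eef_pos: [0.5824, -0.1549, 0.2588]
tool_rot: [-0.001, 0.745, 0.668, -0.001]
contact_force: [-0.4, -0.9, -2.2]
gripper_width: 0.48
grasp_force: 41.3
```

Emit:
step_arm([
  [[-1, 0, 0, 15, 0, 0, 0], [-1, 0, 0, 40, 0, 0, 0], [-1, 0, 0, 75, 0, 0, 0], [-1, 0, 0, 105, 0, 0, 0], [-1, 0, 0, 118, 0, 0, 0], [-1, 0, 0, 125, 0, 0, 0], [-1, 0, 0, 125, 0, 0, 0], [-1, 0, 0, 125, 0, 0, 0]],
])

```text
t: 39.2
eef_pos: [0.5845, -0.1553, 0.1362]
tool_rot: [0.001, 0.745, 0.667, 0.001]
contact_force: [-0.1, -0.8, -1.5]
gripper_width: 0.479
grasp_force: 41.3
```

```bash
python3 -c "
from h import *
x=cell(-.125)
plan((*x,.0895,83.5))"
```

```text
t 39.2 at [ 0.5845 -0.1553  0.1362] yaw 83.74
(np.float64(0.5848495982790116), np.float64(-0.15469648195957342), 0.0895, 83.5) -> [ 0.6  0.2 46.7] [0.11 0.01 0.24]
```

Emit:
step_arm([
  [[-1, 0, 0, 6, 0, 0, 0], [-1, 0, 0, 14, 0, 0, 0], [-1, 0, 0, 24, 0, 0, 0], [-1, 0, 0, 34, 0, 0, 0], [-1, 0, 0, 42, 0, 0, 0], [-1, 0, 0, 46, 0, 0, 0], [-1, 0, 0, 46, 0, 0, 0], [-1, 0, 0, 46, 0, 0, 0]],
])

```text
t: 39.87
eef_pos: [0.583, -0.1551, 0.089]
tool_rot: [-0.001, 0.745, 0.667, -0.001]
contact_force: [-4.0, 0.5, 7.2]
gripper_width: 0.481
grasp_force: 42.0
```

Emit:
step_arm([
  [[1, 0, 0, 0, 0, 0, 0], [1, 0, 0, 0, 0, 0, 0], [1, 0, 0, 0, 0, 0, 0], [1, 0, 0, 0, 0, 0, 0], [1, 0, 0, -20, 0, 0, 0], [1, 0, 0, -60, 0, 0, 0], [1, 0, 0, -100, 0, 0, 0], [1, 0, 0, -140, 0, 0, 0], [1, 0, 0, -185, 0, 0, 0], [1, 0, 0, -190, 0, 0, 0]],
])

```text
t: 40.7
eef_pos: [0.5871, -0.1553, 0.2866]
tool_rot: [0.005, 0.745, 0.667, 0.003]
contact_force: [0.8, 0.8, 1.0]
gripper_width: 0.998
grasp_force: 0.0
```

Emit:
step_arm([
  [[-1, 0, 0, 0, 0, 0, 0], [-1, 0, 0, 0, 0, 0, 0], [-1, 0, 0, 0, 0, 0, 0]],
])

```text
t: 40.95
eef_pos: [0.5827, -0.1553, 0.277]
tool_rot: [-0.001, 0.745, 0.667, -0.001]
contact_force: [-0.1, -0.7, -0.7]
gripper_width: 0.606
grasp_force: 0.0
```

```bash
python3 -c "
from h import *
plan((.6190,.1459,.275,83.7),(.6190,.1459,.146,83.7))
c=cap('wrist'); crop(c,0,0,640,400,1.2,'w12')"
```

```text
t 40.95 at [ 0.5827 -0.1553  0.277 ] yaw 83.74
(0.619, 0.1459, 0.275, 83.7) -> [303.3   3.2   2. ] [-0.16 -0.01  0.04]
(0.619, 0.1459, 0.146, 83.7) -> [  0.   0. 129.] [0. 0. 0.]
```

View pics/w12.png

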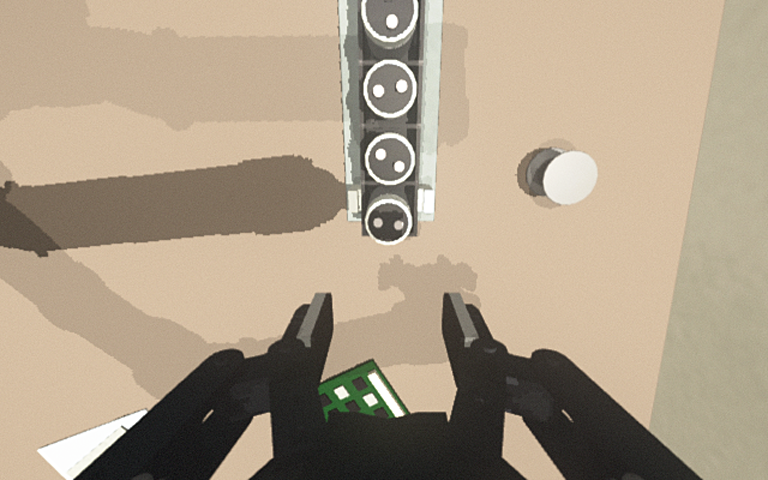

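All visible cans stand upright in their cells, with tops at (389,222), (390,158), (390,88) and (389,15). Now I'll open the clamp.

Emit:
step_arm([
  [[-1, 15, 0, 0, 0, 0, 0], [-1, 50, 1, 0, 0, 0, 0], [-1, 90, 1, 0, 0, 0, 0], [-1, 130, 1, 0, 0, 0, 0], [-1, 170, 1, 0, 0, 0, 0], [-1, 210, 1, 0, 0, 0, 0], [-1, 250, 1, 0, 0, 0, 0], [-1, 285, 2, 0, 0, 0, 0], [-1, 303, 2, 0, 0, 0, 0], [-1, 303, 2, 0, 0, 0, 0]],
])

```text
t: 41.83
eef_pos: [0.617, 0.1524, 0.2769]
tool_rot: [-0.002, 0.742, 0.671, -0.0]
contact_force: [-0.7, 0.6, 0.6]
gripper_width: -0.002
grasp_force: 0.0
```

Emit:
step_arm([
  [[-1, 0, 0, 0, 0, 0, 0], [-1, 0, 0, 0, 0, 0, 0], [-1, 0, 0, 0, 0, 0, 0]],
])

```text
t: 42.08
eef_pos: [0.6188, 0.1434, 0.2778]
tool_rot: [0.0, 0.746, 0.666, -0.001]
contact_force: [0.2, -0.1, -0.0]
gripper_width: -0.001
grasp_force: 0.0
```

```bash
python3 -c "
from h import *
plan((.6190,.1459,.146,83.7),(.633,.272,.146,83.7))"
```

```text
t 42.08 at [0.6188 0.1434 0.2778] yaw 83.59
(0.619, 0.1459, 0.146, 83.7) -> [2.700e+00 1.000e-01 1.318e+02] [-0.07  0.09 -0.11]
(0.633, 0.272, 0.146, 83.7) -> [1.269e+02 1.000e-01 0.000e+00] [0. 0. 0.]
```

Emit:
step_arm([
  [[-1, 0, 0, 20, 0, 0, 0], [-1, 0, 0, 55, 0, 0, 0], [-1, 0, 0, 90, 0, 0, 0], [-1, 0, 0, 115, 0, 0, 0], [-1, 0, 0, 128, 0, 0, 0], [-1, 0, 0, 131, 0, 0, 0], [-1, 0, 0, 131, 0, 0, 0], [-1, 0, 0, 131, 0, 0, 0]],
])

```text
t: 42.75
eef_pos: [0.6199, 0.1457, 0.1494]
tool_rot: [0.001, 0.745, 0.667, 0.001]
contact_force: [0.0, 0.7, -0.2]
gripper_width: -0.0
grasp_force: 0.0
```

Emit:
step_arm([
  [[-1, 8, 0, 0, 0, 0, 0], [-1, 16, 0, 0, 0, 0, 0], [-1, 24, 0, 0, 0, 0, 0], [-1, 32, 0, 0, 0, 0, 0], [-1, 40, 0, 0, 0, 0, 0], [-1, 48, 0, 0, 0, 0, 0], [-1, 56, 0, 0, 0, 0, 0], [-1, 64, 0, 0, 0, 0, 0], [-1, 72, 0, 0, 0, 0, 0]],
])

```text
t: 43.5
eef_pos: [0.6269, 0.2132, 0.147]
tool_rot: [0.002, 0.746, 0.666, -0.003]
contact_force: [0.4, -7.7, 0.5]
gripper_width: 0.003
grasp_force: 3.0
```

Emit:
step_arm([
  [[-1, 8, 0, 0, 0, 0, 0], [-1, 16, 0, 0, 0, 0, 0], [-1, 24, 0, 0, 0, 0, 0], [-1, 32, 0, 0, 0, 0, 0], [-1, 40, 0, 0, 0, 0, 0], [-1, 46, 0, 0, 0, 0, 0], [-1, 52, 0, 0, 0, 0, 0], [-1, 56, 0, 0, 0, 0, 0]],
])

```text
t: 44.17
eef_pos: [0.6325, 0.2747, 0.1478]
tool_rot: [-0.0, 0.744, 0.668, 0.0]
contact_force: [-0.7, 0.5, 0.1]
gripper_width: -0.001
grasp_force: 0.0
```

Run:
```python
from h import *
plan()
c=cap('scene'); g=cv2.cvtColor(c["image"],cv2.COLOR_RGB2HSV)
O=np.array([.5995,-.031]);e=np.array([np.cos(np.radians(83.7)),np.sin(np.radians(83.7))])
P=lambda x,z:[*(O+e*x),z]
old=None
for n,X in dict(arm_open=P(.210,.165),arm_shut=P(.15,.10),handle_open=P(.29,.075),handle_shut=P(.235,.185)).items():
    u,v=np.int32(proj(c,X)[0].round()); print(n,u,v,c["image"][v-1:v+2,u-1:u+2].reshape(-1,3).mean(0).round())
```

```text
t 44.17 at [0.6325 0.2747 0.1478] yaw 83.81
arm_open 357 147 [137. 124. 111.]
arm_shut 346 172 [77. 78. 74.]
handle_open 367 150 [117. 105.  94.]
handle_shut 361 138 [150. 136. 122.]
```

Emit:
step_arm([
  [[-1, 0, 0, -20, 0, 0, 0], [-1, 0, 0, -60, 0, 0, 0], [-1, 0, 0, -100, 0, 0, 0], [-1, 0, 0, -130, 0, 0, 0], [-1, 0, 0, -140, 0, 0, 0], [-1, 0, 0, -140, 0, 0, 0], [-1, 0, 0, -140, 0, 0, 0]],
])

```text
t: 44.8
eef_pos: [0.6326, 0.2727, 0.2874]
tool_rot: [0.0, 0.745, 0.667, -0.0]
contact_force: [-1.2, 0.1, -0.4]
gripper_width: -0.002
grasp_force: 0.0
```

Emit:
step_arm([
  [[-1, 5, -25, 0, 0, 0, 0], [-1, 10, -60, 0, 0, 0, 0], [-1, 10, -100, 0, 0, 0, 0], [-1, 10, -140, 0, 0, 0, 0], [-1, 10, -170, 0, 0, 0, 0], [-1, 10, -190, 0, 0, 0, 0], [-1, 10, -200, 0, 0, 0, 0], [-1, 10, -200, 0, 0, 0, 0], [-1, 10, -200, 0, 0, 0, 0]],
])

```text
t: 45.55
eef_pos: [0.4356, 0.3039, 0.2868]
tool_rot: [0.0, 0.745, 0.667, -0.001]
contact_force: [-0.0, -0.2, 0.2]
gripper_width: 0.003
grasp_force: 0.0
```

Run:
```python
from h import *
plan()
old={"scene":cv2.imread("pics/scene0.png")[:,:,::-1],"side":cv2.imread("pics/side0.png")[:,:,::-1]}
O=np.array([.5995,-.031]);e=np.array([np.cos(np.radians(83.7)),np.sin(np.radians(83.7))])
P=lambda x,z:[*(O+e*x),z]
for n in("scene","side"):
    c=cap(n)
    for k,X in dict(arm_open=P(.210,.165),arm_shut=P(.15,.10),handle_open=P(.29,.075),handle_shut=P(.235,.185)).items():
        u,v=np.int32(proj(c,X)[0].round()); f=lambda im:im[v-1:v+2,u-1:u+2].reshape(-1,3).mean(0).round()
        print(n,k,u,v,"now",f(c["image"]),"start",f(old[n]))
c=load("scene")
d=np.abs(c["image"][135:175,345:380].astype(int)-old["scene"][135:175,345:380]).mean(); s6=cv2.resize(cv2.imread("pics/s6.png"),(60,70),interpolation=cv2.INTER_AREA)[:,:,::-1]
print("diff to open",d,"diff to shut",np.abs(c["image"][135:175,345:380].astype(int)-s6[5:45,15:50]).mean())
for x in(-.125,-.071,-.017,.037,.091): 
    print(x,cell(x).round(4)); can(load("scene"),cell(x),.135,9)
```

```text
t 45.55 at [0.4356 0.3039 0.2868] yaw 83.7
scene arm_open 357 147 now [54. 51. 48.] start [55. 52. 48.]
scene arm_shut 346 172 now [69. 70. 67.] start [70. 71. 68.]
scene handle_open 367 150 now [46. 43. 38.] start [47. 44. 39.]
scene handle_shut 361 138 now [147. 132. 119.] start [148. 134. 120.]
side arm_open 306 250 now [127. 117. 108.] start [124. 114. 106.]
side arm_shut 313 247 now [22. 23. 21.] start [138. 142. 130.]
side handle_open 300 291 now [26. 25. 22.] start [23. 22. 19.]
side handle_shut 303 253 now [88. 84. 75.] start [86. 83. 74.]
diff to open 1.989047619047619 diff to shut 25.501428571428573
-0.125 [ 0.5848 -0.1547]
-0.071 [ 0.591 -0.101]
-0.017 [ 0.5971 -0.0474]
0.037 [0.6032 0.0063]
0.091 [0.6093 0.0599]
```

The clamp view matches the start (open). One last numeric check of the seated cans.

Run:
```python
from h import *
np.set_printoptions(precision=4,suppress=True)
def top(c,X):
    u,v=np.int32(proj(c,X)[0].round()); im=cv2.cvtColor(c["image"],cv2.COLOR_RGB2GRAY); r=11
    w=im[v-r:v+r+1,u-r:u+r+1]; m=(w>(np.percentile(w,88))).astype(np.uint8)
    ys,xs=np.nonzero(m*(np.hypot(*np.mgrid[-r:r+1,-r:r+1])<9.5)); (ex,ey),ax,_=cv2.fitEllipse(np.c_[xs,ys].astype(np.float32))
    return [ex+u-r,ey+v-r]
a,b=load("scene"),load("side")
for x in(-.125,-.071,-.017,.037,.091):
    X=[*cell(x),.135]; p,e=tri(a,[top(a,X)],b,[top(b,X)]); print(np.array(X),p[0],e)
```

```text
[ 0.5848 -0.1547  0.135 ] [ 0.5834 -0.1607  0.1339] [0.0021]
[ 0.591 -0.101  0.135] [ 0.5891 -0.1076  0.139 ] [0.0038]
[ 0.5971 -0.0474  0.135 ] [ 0.6006 -0.0494  0.1392] [0.0022]
[0.6032 0.0063 0.135 ] [0.6062 0.0063 0.1406] [0.001]
[0.6093 0.0599 0.135 ] [0.6126 0.0535 0.1348] [0.0052]
```

```bash
python3 -c "
from station import bot
print(bot.hand_in())"
```

```text
the job is handed in; nothing more can be done
None
```

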